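Pack the chromatography columns into the latched case

TASK

Turn the latch knob on the column case anticlockwise until it clicks over, lever the cover up with the blade of the pry tool in the gap under its front edge, and open it until it stands nearly upright. Lay every loose column flat in the case, one to a cradle and along it, and lay the pry tool back flat on its rubber mat; then shut the cover fully and turn the knob back clockwise until it clicks over and latches it. Do not shift or knock over the jars, bottle, beaker and box standing about.

Things in the scene. Friction and masses are not known exactly. Their poses are not given: they have to be found in the camera images.
- case: white open-topped column case fixed to the bench, 137 (x) x 228 (y) x 70 mm high without cover; origin at the centre of its underside; -x is its front (robot side), z up. Walls 6 mm, inner floor 26 mm above the bench. Back and side walls reach 70 mm, the front wall only 58 mm: a 12 mm gap under the shut cover. Latch block 56 x 56 x 72 mm against the front, centred at x -96.5, y -82 mm
- cradle0 (a point): centre of cradle 0 on the inner floor (26 mm above the bench), counted from the -y side, 48 mm apart, parted by rounded ridges 8 mm high along the case's x; case axes. A column in it lies along x with its axis 14 mm above this point. Inner length 125 mm; outer cradles are 33 mm or more from centre to side wall
- cradle1 (a point): centre of cradle 1 on the inner floor (26 mm above the bench), counted from the -y side, 48 mm apart, parted by rounded ridges 8 mm high along the case's x; case axes. A column in it lies along x with its axis 14 mm above this point. Inner length 125 mm; outer cradles are 33 mm or more from centre to side wall
- cradle2 (a point): centre of cradle 2 on the inner floor (26 mm above the bench), counted from the -y side, 48 mm apart, parted by rounded ridges 8 mm high along the case's x; case axes. A column in it lies along x with its axis 14 mm above this point. Inner length 125 mm; outer cradles are 33 mm or more from centre to side wall
- cradle3 (a point): centre of cradle 3 on the inner floor (26 mm above the bench), counted from the -y side, 48 mm apart, parted by rounded ridges 8 mm high along the case's x; case axes. A column in it lies along x with its axis 14 mm above this point. Inner length 125 mm; outer cradles are 33 mm or more from centre to side wall
- pry_gap (a point): a point in the 12 mm high gap under the shut cover's front edge, level with the case's outer front face, at y = +45 mm of the case, 64 mm above the bench (mid-gap); case axes, x points into the gap
- lid (a joint): aluminium cover, a plain plate 137 x 228 x 8 mm, 0.18 kg, no handle, hinged along the case's back top edge; shut, its underside is 70 mm above the bench. 0 = shut, grows as the front edge rises, stop at 1.5 rad, just short of upright. Stiff hinge (about 0.2 N m friction): it stays at whatever angle it is left
- lid_hinge (a point): centre of the cover's hinge line (along the case's y), 70 mm above the bench, at x = +68.5 mm of the case. Turns with the cover; shut, its axes are the case's, and the plate runs 137 mm along its -x and 0 to 8 mm along its z
- lid_edge (a point): point on the cover's free front edge at half thickness, 45 mm to the +y side of its middle, 137 mm from the hinge; turns with the cover
- knob (a joint): black wing knob on the latch block, upright axis, steel tongue below. 0 = latched: the tongue reaches over the cover's front edge and holds it down (2 mm play). Grows anticlockwise from above to a stop at 1.3 rad, where the cover is free. A sprung ball detent between takes about 0.2 N m, its top is at 0.65 rad; past it the knob snaps to the other end. It clicks the same way turned back
- knob_grip (a point): on the knob's axis, 110 mm above the bench, the height to grip. Turns with the knob; at joint 0 its axes are the case's. The wing is a bar 52 mm long along its x and 14 mm thick, foot 90.5 and top 120.5 mm above the bench, over a disc of 24 mm radius; the tongue under the disc points along its +x, 45 mm long from the axis
- mat: flat black rubber mat fixed to the bench, 240 x 120 x 3 mm, the pry blade's place; origin at the centre of its underside
- blade: pry tool, 175 mm long, 0.12 kg: a grey handle bar 110 x 18 x 26 mm high, from x = -70 to +40 mm, and a flat steel blade 22 mm wide and 4 mm thick from x = +40 to its tip at x = +105 mm, flush with the handle's underside (z = 0 to 4 mm). Origin on the underside, near the centre of mass; x points to the tip, z up
- column0: chromatography column: steel tube 110 mm long and 22 mm thick with a hexagon nut 26 mm long and 28 mm across flats at each end (58 mm of bare tube between), 0.15 to 0.31 kg, lying on a flat of its nuts so that its axis is 14 mm above what it lies on. Origin at its centre, x along the tube. May be absent (None from the very start)
- column1: chromatography column: steel tube 110 mm long and 22 mm thick with a hexagon nut 26 mm long and 28 mm across flats at each end (58 mm of bare tube between), 0.15 to 0.31 kg, lying on a flat of its nuts so that its axis is 14 mm above what it lies on. Origin at its centre, x along the tube. May be absent (None from the very start)
- column2: chromatography column: steel tube 110 mm long and 22 mm thick with a hexagon nut 26 mm long and 28 mm across flats at each end (58 mm of bare tube between), 0.15 to 0.31 kg, lying on a flat of its nuts so that its axis is 14 mm above what it lies on. Origin at its centre, x along the tube. May be absent (None from the very start)
- column3: chromatography column: steel tube 110 mm long and 22 mm thick with a hexagon nut 26 mm long and 28 mm across flats at each end (58 mm of bare tube between), 0.15 to 0.31 kg, lying on a flat of its nuts so that its axis is 14 mm above what it lies on. Origin at its centre, x along the tube. May be absent (None from the very start)
- jar_a: small glass jar with blue cap, 44 mm wide, 65 mm high, left of the case near its back, a bystander; origin at the centre of its underside
- jar_b: small glass jar with blue cap, 44 mm wide, 65 mm high, on the far left, a bystander; origin at the centre of its underside
- jar_c: small glass jar with blue cap, 44 mm wide, 65 mm high, nearest the robot on the right, a bystander; origin at the centre of its underside
- beaker: empty glass beaker, 70 mm wide, 90 mm high, right of the case, a bystander; origin at the centre of its underside
- amber: amber glass bottle, 72 mm wide, 150 mm high, far left, a bystander; origin at the centre of its underside
- vial_box: cardboard box 90 x 90 x 50 mm, right at the back, a bystander; origin at the centre of its underside
Mind the look-alikes: they are no part of the job. There is more than one size of the blade; the job needs the middle-sized.

How it is judged:
By the outcome, as a careful person would: the job done as asked, in the order asked, and still so for the second after the job is handed in, with the robot touching nothing.
Of column0, column1, column2, column3 only 2 to 4 are there at a start; the rules pass over those that are not, and their reading is None.
At some moment in a run one of column0, column1, column2, column3, blade may be knocked a few centimetres aside while the robot is not near it.
It also fails if it takes over 210 s, if anything falls off the work surface, if the arm or the gripper's body presses on something with over 40 N, if the wrist force passes 120 N, or if a joint passes its speed limit or range.

ROBOT

A 7-joint arm with a two-finger parallel gripper is mounted at the origin on the work surface. World frame = base frame: x ahead of the robot, y to its left, z up, the work surface at z = 0. Lengths are in m, angles in rad, forces in N, time in s.
With the tool pointing down it reaches from about 0.425 to 0.925 m from the base axis. Payload 6.8 kg.
Tool frame: the origin (TCP) lies on the mounting face of the last link; the fingertips stand 173 mm ahead of it and the grasp point (between the pads) lies 155 mm ahead of it; z points along the fingers, y is the line along which they close (so a half turn about z gives the same grasp; the last joint's range is limited). The gripper opens to 85 mm and grips with 20 to 120 N. Pads are 22 mm wide; open, the fingers measure 114 mm over their backs; the gripper's body (76 mm by 85 mm) begins 54 mm behind the grasp point. The pads swing forward as they close: fully open they stand 13 mm farther back than shut.
Start: joints at [-1.446, 0.477, 0.022, 1.555, -0.011, 1.109, -0.083], TCP at [0.156, 0.657, 0.405] pointing down, gripper open.
Joint ranges: [-2.96, 2.96], [-0.34, 2.1], [-1.41, 1.46], [0.24, 2.44], [-1.37, 4.51], [0.17, 1.92], [-2.96, 2.96]. Speed limits (rad/s): [2.39, 2.39, 3.14, 3.14, 3.14, 3.14, 3.14].

INTERFACE

Orientations are given as a rotation vector (axis times angle).
In Python, from bench import r gives the robot as it stands.
- The arm moves only by the tool arm_command, never from a script. Its argument "plan" is a list of rows, each an object of numbers: "claw": the closure, from 0 (fully open) to 1 (shut); "tx", "ty", "tz": the shift along the tool's x, y, z in m; "ax", "ay", "az": the turn, a rotation vector about the tool's x, y, z in degrees. A call has exactly 10 rows; each row shifts and turns the commanded pose from where the row before left it, along the tool's axes as they then stand; what a row does not reach is not made up. A row lasts 1/12 s, in which the tool goes at most 41.7 mm and 7.16 degrees, less where a joint would pass 70% of its speed; a pose out of reach is approached as far as the arm can. A call is refused whole if a number of a shift passes 0.0417 or a number of a turn 7.16, either way. A call with a gripper value outside its range is refused whole. The fingers move at their own pace and stop on an object; "squeeze" is the grip in N (left out, the last holds). Time passes only in rows, so rows that do not move let the fingers close, or fill a call up. It gives the time, the measured TCP pose, the force, the opening and the grip force at its end, in the units of the state.
- r.get_obs(): the state, without advancing time (a new reading comes with each control period).
- r.grab_frame(name): name is "scene" or "top" or "wrist"; returns the picture (384x512x3 uint8, red, green, blue); there is no depth.
- r.camera_model(name): a dict with "fx", "fy", "cx", "cy" (pixels), "k1" (the pictures are not rectified: a ray, as slopes to the right and down, at radius r is drawn at 1 + k1 r^2 times it, then the intrinsics apply), "position" and "orientation" of the camera in the world; the wrist camera has in their place "tool_from_camera" (4x4, takes a point from camera to tool coordinates, whose origin is the TCP and whose axes are the flange's). Camera axes: x right, y up, looking along -z (the intrinsics and any distortion apply to the point x, -y, -z); pixel columns grow to the right and rows downward; lengths in m; the calibration is good to about 2 mm. A picture is of the moment at which its call begins: read the wrist's pose just before it. camera_model takes no time and is no camera call.
- r.hand_in(): hands the job in; it is judged then, once.
Trained networks look in the newest picture that a camera, given by its name, has taken for a name from the list of things; names that differ only in an ending like _2 or _b are one class to them, and where a whole thing is asked for, a point or a joint stands for the part that bears it (a point fixed in the world has none). Each returns a list of dicts, best first, with "confidence" (0 to 1); they miss things now and then, are a little off and sometimes report something else, mostly with a low value. They report only what shows in the picture. A call takes as long as a camera call. They do not tell look-alikes from the thing itself.
- r.boxes_of(target, camera): "location" ([x, y, z] in m, in the coordinates of the camera as it stood for that picture, good to about 4 mm: the middle of the surface that is visible of it).
- r.tip_of(target, camera): "location" ([x, y, z] in m, in the coordinates of the camera as it stood for that picture, good to about 4 mm: a listed point, or the origin of a listed thing).
The state is a dict: "clock": time; "joints": joint angles; "qvel": joint speeds; "tau": joint torques, N m; "tcp_pos": TCP position; "orientation": TCP orientation; "contact_force": force on the tool from outside, world axes, zero at the start; "moment": the same for the moment, N m; "grip_width": finger opening in m; "gripper_force": force on a finger pad.
Only numpy, scipy, OpenCV 4.12 (cv2) and the standard library are available. Lean on these libraries where they do the work, as an engineer would, in place of code of your own. Each camera call takes 0.05 s, during which the arm holds its last target. There are 200 camera calls.

## Working session

There is one attempt and no reset: what is moved stays moved. The work goes in short steps, Python scripts to look and compute and a tool call to move; the robot and the scene stay as the last step left them, time stands still between calls to the robot, and variables do not carry over. Pictures are saved under pics/ and viewed, at most 19 in all, crops included, and the job is handed in when it is done.

Besides the shell and the picture viewer there is one more tool, called in YAML: its name, and indented under it one key for each argument. arm_command: Moves the arm, as the interface text tells. Its arguments: {"type":"object","properties":{"plan":{"type":"array","items":{"type":"object","properties":{"claw":{"type":"number"},"tx":{"type":"number"},"ty":{"type":"number"},"tz":{"type":"number"},"ax":{"type":"number"},"ay":{"type":"number"},"az":{"type":"number"}}}},"squeeze":{"type":"number"}},"required":["plan"]}

```bash
ls; mkdir -p pics; cat > h.py <<'E'
import numpy as np, cv2
from scipy.spatial.transform import Rotation as R
from bench import r
def cam(name):
    m=r.camera_model(name)
    if name=='wrist':
        o=r.get_obs(); T=np.eye(4); T[:3,:3]=R.from_rotvec(o['orientation']).as_matrix(); T[:3,3]=o['tcp_pos']
        return m, T@np.array(m['tool_from_camera'])
    T=np.eye(4); q=np.array(m['orientation']); T[:3,:3]=R.from_rotvec(q).as_matrix() if q.shape==(3,) else (q if q.shape==(3,3) else R.from_quat(q).as_matrix())
    T[:3,3]=m['position']; return m,T
def shot(name,fn=None):
    m,T=cam(name); im=np.array(r.grab_frame(name))
    if fn: cv2.imwrite('pics/'+fn,im[...,::-1])
    return im,m,T
def W(T,p): return (T[:3,:3]@np.array(p)+T[:3,3])
def proj(m,T,P):
    p=T[:3,:3].T@(np.array(P)-T[:3,3]); x=p[0]/-p[2]; y=-p[1]/-p[2]; s=1+m['k1']*(x*x+y*y)
    return m['cx']+m['fx']*x*s, m['cy']+m['fy']*y*s
def unproj(m,T,u,v,z):
    a=(u-m['cx'])/m['fx']; b=(v-m['cy'])/m['fy']; x,y=a,b
    for _ in range(10):
        s=1+m['k1']*(x*x+y*y); x,y=a/s,b/s
    d=T[:3,:3]@np.array([x,-y,-1.]); t=(z-T[2,3])/d[2]; return T[:3,3]+t*d
def find(tg,m,T,c,fn='tip'):
    L=(r.tip_of if fn=='tip' else r.boxes_of)(tg,c)
    for d in L:
        P=W(T,d['location']); u=proj(m,T,P)
        print(fn,tg,round(d['confidence'],2),np.round(P,3),np.round(u).astype(int),flush=True)
    return L
E
python3 - <<'E'
from h import *
o=r.get_obs(); print({k:np.round(v,3) for k,v in o.items()})
print(r.camera_model('top')); print(r.camera_model('scene'));print(r.camera_model('wrist'))
shot('scene','s0.png')
im,m,T=shot('top','t0.png')
for t in ['case','cradle0','pry_gap','lid_hinge','lid_edge','knob_grip','mat','blade','column0']: find(t,m,T,'top')
E
```

```text
pics
{'clock': np.float64(0.0), 'joints': array([-1.446,  0.478,  0.022,  1.556, -0.011,  1.109, -0.083]), 'qvel': array([ 0.001, -0.001,  0.   , -0.001, -0.001, -0.   , -0.   ]), 'tau': array([ 1.0000e-03, -5.9646e+01,  1.6080e+00, -2.8120e+01,  1.2000e-02,
        9.0000e-03,  0.0000e+00]), 'tcp_pos': array([0.156, 0.657, 0.404]), 'orientation': array([-3.65e-01, -3.12e+00,  3.00e-03]), 'contact_force': array([-0.204, -1.077, -0.242]), 'moment': array([ 0.042, -0.029,  0.014]), 'gripper_force': np.float64(0.0), 'grip_width': np.float64(0.085)}
{'fx': 395.25152657936013, 'fy': 395.25152657936013, 'cx': 254.61047463514012, 'cy': 192.32851845393813, 'k1': 0.019660790674527737, 'position': array([ 0.26668958, -0.03724705,  1.3481822 ]), 'orientation': array([ 0.0896169 , -0.10778993, -1.57192887])}
{'fx': 350.2509361410402, 'fy': 350.2509361410402, 'cx': 257.0530404588449, 'cy': 192.59131177874613, 'k1': -0.05637623814546541, 'position': array([ 1.29505345, -0.38881385,  0.79660528]), 'orientation': array([0.8138993 , 0.54359765, 1.10083328])}
{'fx': 322.7524211607126, 'fy': 322.752421
[... 471 characters left out ...]
6 0.025 0.004] [232 153]
tip cradle0 0.79 [ 0.558 -0.047  0.027] [253 156]
tip cradle0 0.23 [0.515 0.084 0.073] [213 166]
tip pry_gap 0.55 [0.518 0.081 0.063] [214 166]
tip lid_hinge 0.81 [0.637 0.002 0.072] [238 130]
tip lid_hinge 0.16 [ 0.385 -0.162  0.   ] [286 207]
tip lid_edge 0.83 [0.515 0.081 0.074] [214 166]
tip knob_grip 0.74 [ 0.465 -0.036  0.113] [249 179]
tip mat 0.89 [ 0.45  -0.375  0.003] [348 188]
tip blade 0.77 [ 0.439 -0.377  0.002] [349 191]
tip blade 0.77 [ 0.149 -0.326 -0.002] [336 277]
tip blade 0.68 [ 0.305 -0.591  0.002] [413 230]
tip column0 0.72 [0.37  0.278 0.012] [156 212]
tip column0 0.52 [0.627 0.382 0.013] [128 137]
tip column0 0.48 [0.476 0.359 0.014] [133 181]
```

View pics/t0.png

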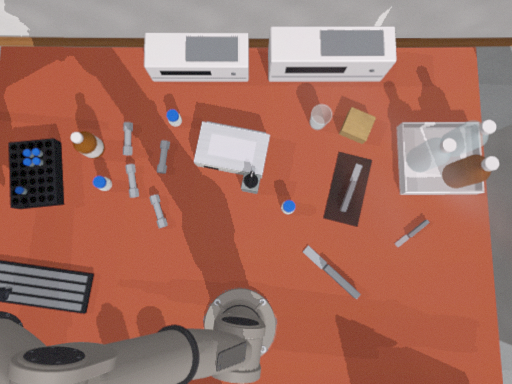

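View pics/s0.png

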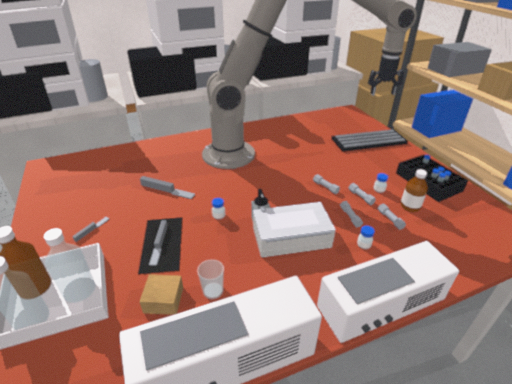

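```bash
python3 - <<'E'
from h import *
im=cv2.imread('pics/t0.png'); m,T=cam('top')
c1=cv2.resize(im[110:200,190:280],(400,400),interpolation=cv2.INTER_CUBIC)
c2=cv2.resize(im[145:305,295:435],(350,400),interpolation=cv2.INTER_CUBIC)
cv2.imwrite('pics/c0.png',np.hstack([c1,c2]))
hsv=cv2.cvtColor(im,cv2.COLOR_BGR2HSV)
# non-orange mask; components
mk=((hsv[...,1]<120)&(hsv[...,2]>60)).astype(np.uint8)
n,l,st,ce=cv2.connectedComponentsWithStats(mk)
for i in range(1,n):
    x,y,w,h,a=st[i]
    if a<40 or a>6000 or y<100: continue
    p=np.argwhere(l==i)[:,::-1].astype(np.float32); z=0.014
    wp=np.array([unproj(m,T,u,v,z)[:2] for u,v in p]).astype(np.float32)
    (c,s,an)=cv2.minAreaRect(wp); b=cv2.boxPoints((c,s,an)); e=max((b[1]-b[0],b[2]-b[1]),key=np.linalg.norm)
    print((x,y,w,h),a,'ctr',np.round(c,3),'size',np.round(s,3),'yaw',round(np.degrees(np.arctan2(e[1],e[0]))%180,1))
E
```

```text
(np.int32(309), np.int32(103), np.int32(24), np.int32(28)) 481 ctr [ 0.703 -0.279] size [0.074 0.097] yaw 135.0
(np.int32(340), np.int32(107), np.int32(35), np.int32(36)) 786 ctr [ 0.67  -0.411] size [0.095 0.106] yaw 155.5
(np.int32(166), np.int32(108), np.int32(16), np.int32(19)) 122 ctr [0.698 0.228] size [0.066 0.049] yaw 44.6
(np.int32(123), np.int32(121), np.int32(10), np.int32(35)) 311 ctr [0.625 0.384] size [0.121 0.031] yaw 1.9
(np.int32(193), np.int32(121), np.int32(78), np.int32(73)) 3466 ctr [0.561 0.032] size [0.245 0.22 ] yaw 78.5
(np.int32(70), np.int32(131), np.int32(14), np.int32(13)) 143 ctr [0.628 0.557] size [0.042 0.045] yaw 90.1
(np.int32(81), np.int32(136), np.int32(23), np.int32(22)) 209 ctr [0.588 0.494] size [0.056 0.078] yaw 145.3
(np.int32(156), np.int32(140), np.int32(14), np.int32(34)) 294 ctr [0.56  0.261] size [0.034 0.117] yaw 174.0
(np.int32(324), np.int32(152), np.int32(48), np.int32(74)) 2242 ctr [ 0.448 -0.37 ] size [0.117 0.235] yaw 165.5
(np.int32(125), np.int32(163), np.int32(14), np.int32(35)) 312 ctr [0.479 0.365] size [0.119 0.035] yaw 9.1
(
[... 390 characters left out ...]
ctr [ 0.297 -0.581] size [0.022 0.144] yaw 126.2
(np.int32(302), np.int32(245), np.int32(59), np.int32(55)) 644 ctr [ 0.167 -0.306] size [0.237 0.033] yaw 47.0
(np.int32(0), np.int32(263), np.int32(88), np.int32(20)) 692 ctr [0.171 0.64 ] size [0.29  0.026] yaw 81.3
(np.int32(0), np.int32(273), np.int32(86), np.int32(20)) 684 ctr [0.141 0.642] size [0.282 0.025] yaw 81.3
(np.int32(0), np.int32(282), np.int32(85), np.int32(20)) 645 ctr [0.11  0.642] size [0.276 0.025] yaw 81.4
(np.int32(186), np.int32(287), np.int32(91), np.int32(97)) 5926 ctr [-0.029  0.025] size [0.292 0.299] yaw 179.4
(np.int32(5), np.int32(292), np.int32(78), np.int32(21)) 634 ctr [0.077 0.636] size [0.253 0.03 ] yaw 80.9
```

View pics/c0.png

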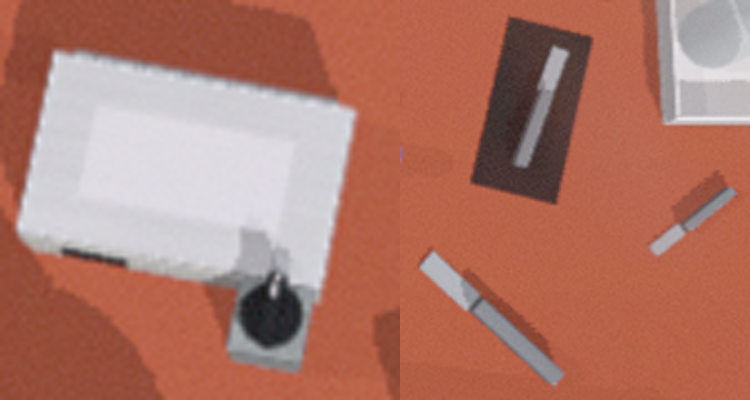

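The three pry tools are the one on the mat at (349,188), a large one about 237 mm long at (331,272) and a small one about 144 mm long at (412,234). The one on the mat is the middle size at about 170 mm, so I'll use it. There are four columns, at (128,138), (163,156), (132,180) and (158,211). The case is yawed about -14°, and the tool is already at that yaw.

arm_command:
  plan:
    - {"tx": -0.0243, "ty": -0.028}
    - {"tx": -0.0243, "ty": -0.028}
    - {"tx": -0.0243, "ty": -0.028}
    - {"tx": -0.0243, "ty": -0.028}
    - {"tx": -0.0243, "ty": -0.028}
    - {"tx": -0.0243, "ty": -0.028}
    - {"tx": -0.0243, "ty": -0.028}
    - {"tx": -0.0243, "ty": -0.028}
    - {"tx": -0.0243, "ty": -0.028}
    - {"tx": -0.0243, "ty": -0.028}

```text
invalid input at $.plan[0]: expected keys claw, tx, ty, tz, ax, ay, az
```

arm_command:
  plan:
    - {"tx": -0.0243, "ty": -0.028}
    - {"tx": -0.0243, "ty": -0.028}
    - {"tx": -0.0243, "ty": -0.028}
    - {"tx": -0.0243, "ty": -0.028}
    - {"tx": -0.0243, "ty": -0.028}
    - {"tx": -0.0243, "ty": -0.028}
    - {"tx": -0.0243, "ty": -0.028}
    - {"tx": -0.0243, "ty": -0.028}
    - {"tx": -0.0243, "ty": -0.028}
    - {"tx": -0.0243, "ty": -0.028}

```text
invalid input at $.plan[0]: expected keys claw, tx, ty, tz, ax, ay, az
```

```bash
cat >> h.py <<'E'
def casefit(obs):
    "obs: list of (case point xyz, world xyz) -> yaw, center"
    A=np.array([[a[0],a[1]] for a,_ in obs]); B=np.array([b[:2] for _,b in obs])
    a0,b0=A.mean(0),B.mean(0); a=A-a0; b=B-b0
    y=np.arctan2((a[:,0]*b[:,1]-a[:,1]*b[:,0]).sum(),(a*b).sum()); c,s=np.cos(y),np.sin(y)
    Rm=np.array([[c,-s],[s,c]]); t=b0-Rm@a0; print('yaw',np.degrees(y).round(2),'ctr',t.round(4),'res',np.linalg.norm(A@Rm.T+t-B,axis=1).round(4)); return y,t
E
python3 - <<'E'
from h import *
o=r.get_obs();print(o['clock'],o['tcp_pos'],o['orientation'])
im,m,T=shot('wrist','w1.png')
KP={'lid_hinge':(.0685,0),'lid_edge':(-.0685,.045),'knob_grip':(-.0965,-.082),'pry_gap':(-.0685,.045)}
obs=[]
for t in list(KP)+['case','cradle1','knob']:
    L=find(t,m,T,'wrist')
    if L and t in KP and L[0]['confidence']>.4: obs.append((KP[t],W(T,L[0]['location'])))
casefit(obs)
E
```

```text
0.55 [0.15569648 0.65679621 0.4047115 ] [-3.64797055e-01 -3.12033872e+00  3.08381754e-05]Traceback (most recent call last):
  File "<stdin>", line 7, in <module>
  File "h.py", line 25, in find
    L=(r.tip_of if fn=='tip' else r.boxes_of)(tg,c)
ValueError: it knows: amber, beaker, blade, case, column, cradle, jar, knob_grip, lid_edge, lid_hinge, mat, pry_gap, vial_box
```

View pics/w1.png

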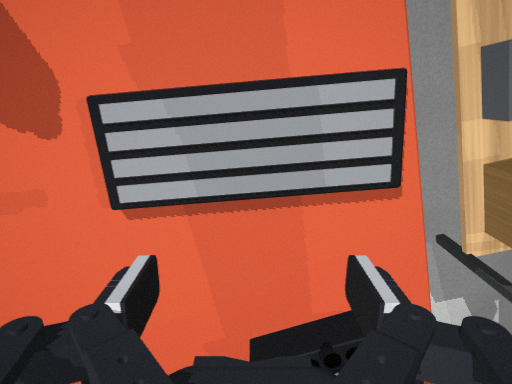

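arm_command:
  plan:
    - {"claw": 0, "tx": -0.0243, "ty": -0.028, "tz": 0, "ax": 0, "ay": 0, "az": 0}
    - {"claw": 0, "tx": -0.0243, "ty": -0.028, "tz": 0, "ax": 0, "ay": 0, "az": 0}
    - {"claw": 0, "tx": -0.0243, "ty": -0.028, "tz": 0, "ax": 0, "ay": 0, "az": 0}
    - {"claw": 0, "tx": -0.0243, "ty": -0.028, "tz": 0, "ax": 0, "ay": 0, "az": 0}
    - {"claw": 0, "tx": -0.0243, "ty": -0.028, "tz": 0, "ax": 0, "ay": 0, "az": 0}
    - {"claw": 0, "tx": -0.0243, "ty": -0.028, "tz": 0, "ax": 0, "ay": 0, "az": 0}
    - {"claw": 0, "tx": -0.0243, "ty": -0.028, "tz": 0, "ax": 0, "ay": 0, "az": 0}
    - {"claw": 0, "tx": -0.0243, "ty": -0.028, "tz": 0, "ax": 0, "ay": 0, "az": 0}
    - {"claw": 0, "tx": -0.0243, "ty": -0.028, "tz": 0, "ax": 0, "ay": 0, "az": 0}
    - {"claw": 0, "tx": -0.0243, "ty": -0.028, "tz": 0, "ax": 0, "ay": 0, "az": 0}

```text
clock: 1.73
tcp_pos: [0.3281, 0.3265, 0.405]
orientation: [0.365, 3.12, 0.001]
contact_force: [0.9, 0.2, -0.3]
grip_width: 0.0855
gripper_force: 0.0
```

arm_command:
  plan:
    - {"claw": 0, "tx": -0.0243, "ty": -0.028, "tz": 0, "ax": 0, "ay": 0, "az": 0}
    - {"claw": 0, "tx": -0.0243, "ty": -0.028, "tz": 0, "ax": 0, "ay": 0, "az": 0}
    - {"claw": 0, "tx": -0.0243, "ty": -0.028, "tz": 0, "ax": 0, "ay": 0, "az": 0}
    - {"claw": 0, "tx": -0.0243, "ty": -0.028, "tz": 0, "ax": 0, "ay": 0, "az": 0}
    - {"claw": 0, "tx": -0.0243, "ty": -0.028, "tz": 0, "ax": 0, "ay": 0, "az": 0}
    - {"claw": 0, "tx": -0.0243, "ty": -0.028, "tz": 0, "ax": 0, "ay": 0, "az": 0}
    - {"claw": 0, "tx": -0.0243, "ty": -0.028, "tz": 0, "ax": 0, "ay": 0, "az": 0}
    - {"claw": 0, "tx": -0.0243, "ty": -0.028, "tz": 0, "ax": 0, "ay": 0, "az": 0}
    - {"claw": 0, "tx": -0.0243, "ty": -0.028, "tz": 0, "ax": 0, "ay": 0, "az": 0}
    - {"claw": 0, "tx": -0.0243, "ty": -0.028, "tz": 0, "ax": 0, "ay": 0, "az": 0}

```text
clock: 2.57
tcp_pos: [0.4999, -0.002, 0.4051]
orientation: [0.364, 3.119, 0.001]
contact_force: [1.0, -0.0, -0.3]
grip_width: 0.0853
gripper_force: 0.0
```

```bash
python3 - <<'E'
from h import *
o=r.get_obs();print(o['clock'],o['tcp_pos'],o['orientation'])
im,m,T=shot('wrist','w2.png')
KP={'lid_hinge':(.0685,0),'lid_edge':(-.0685,.045),'knob_grip':(-.0965,-.082),'pry_gap':(-.0685,.045)}
obs=[]
for t in list(KP)+['case','cradle1']:
    L=find(t,m,T,'wrist')
    if L and t in KP and L[0]['confidence']>.4: obs.append((KP[t],W(T,L[0]['location'])))
casefit(obs)
E
```

```text
2.5667 [ 0.49990932 -0.00197919  0.40509141] [3.64409018e-01 3.11948602e+00 9.09623374e-04]
tip lid_hinge 0.97 [0.644 0.015 0.075] [297 301]
tip lid_edge 0.62 [0.516 0.083 0.076] [342 175]
tip knob_grip 0.88 [ 0.465 -0.035  0.11 ] [201 158]
tip pry_gap 0.64 [0.517 0.086 0.063] [341 172]
tip case 0.7 [0.575 0.027 0.   ] [287 215]
yaw -10.57 ctr [0.576  0.0277] res [0.0011 0.0015 0.0009 0.0014]
```

View pics/w2.png

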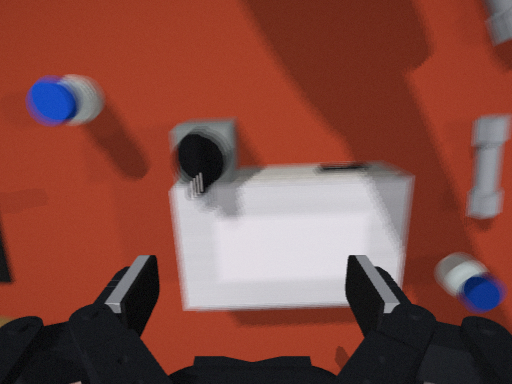

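The wrist picture shows the knob at (200,158). The lid's back edge runs from (183,309) to (405,305), so the case yaw is around -11°. I'll take a still picture and check.

```bash
python3 - <<'E'
from h import *
o=r.get_obs();print(o['clock'],o['tcp_pos'],o['orientation'])
im,m,T=shot('wrist','w3.png')
KP={'lid_hinge':(.0685,0),'lid_edge':(-.0685,.045),'knob_grip':(-.0965,-.082),'pry_gap':(-.0685,.045)}
obs=[]
for t in list(KP):
    L=find(t,m,T,'wrist')
    if L and t in KP and L[0]['confidence']>.4: obs.append((KP[t],W(T,L[0]['location'])))
casefit(obs)
hsv=cv2.cvtColor(im,cv2.COLOR_RGB2HSV)
mk=((hsv[...,1]<60)&(hsv[...,2]>150)).astype(np.uint8); mk[:,:165]=0; mk[330:]=0; mk[:,425:]=0
def line(pts):
    p=np.array([unproj(m,T,u,v,.078)[:2] for u,v in pts],np.float32)
    vx,vy,x,y=cv2.fitLine(p,cv2.DIST_HUBER,0,.001,.001).ravel(); return np.degrees(np.arctan2(vy,vx)),(x,y)
back=[(u,np.nonzero(mk[:,u])[0].max()) for u in range(200,330)]
fr=[(u,np.nonzero(mk[:,u])[0].min()) for u in range(260,395) if mk[:,u].any()]
lf=[(np.nonzero(mk[v])[0].min(),v) for v in range(215,290)]
rt=[(np.nonzero(mk[v])[0].max(),v) for v in range(200,250)]
for n,l in zip(('back','front','left','right'),(back,fr,lf,rt)): print(n,l[0],l[-1],line(l))
E
```

```text
2.9167 [0.49900514 0.00119071 0.40460667] [-3.61089730e-01 -3.12024873e+00 -9.35861720e-04]
tip lid_hinge 0.62 [0.642 0.015 0.074] [293 301]
tip lid_edge 0.79 [0.518 0.083 0.073] [338 178]
tip knob_grip 0.9 [ 0.464 -0.034  0.109] [199 159]
tip knob_grip 0.68 [0.52  0.083 0.074] [338 181]
tip knob_grip 0.46 [ 0.577  0.027 -0.   ] [285 219]
tip pry_gap 0.62 [0.518 0.085 0.064] [337 176]
yaw -11.27 ctr [0.5757 0.0273] res [0.0012 0.0015 0.0008 0.0005]
back (200, np.int64(307)) (329, np.int64(303)) (np.float32(78.75401), (np.float32(0.6399703), np.float32(-0.0028541344)))
front (260, np.int64(172)) (394, np.int64(179)) (np.float32(69.863846), (np.float32(0.5037902), np.float32(0.06575723)))
left (np.int64(176), 215) (np.int64(185), 289) (np.float32(-11.076811), (np.float32(0.5567099), np.float32(-0.08517632)))
right (np.int64(407), 200) (np.int64(402), 249) (np.float32(-13.815902), (np.float32(0.5701022), np.float32(0.14014894)))
```

arm_command:
  plan:
    - {"claw": 0, "tx": 0, "ty": 0, "tz": 0, "ax": 0, "ay": 0, "az": -2}
    - {"claw": 0, "tx": 0.0065, "ty": -0.0106, "tz": 0, "ax": 0, "ay": 0, "az": 0}
    - {"claw": 0, "tx": 0.0065, "ty": -0.0106, "tz": 0, "ax": 0, "ay": 0, "az": 0}
    - {"claw": 0, "tx": 0.0065, "ty": -0.0106, "tz": 0, "ax": 0, "ay": 0, "az": 0}
    - {"claw": 0, "tx": 0.0065, "ty": -0.0106, "tz": 0, "ax": 0, "ay": 0, "az": 0}
    - {"claw": 0, "tx": 0, "ty": 0, "tz": 0.0275, "ax": 0, "ay": 0, "az": 0}
    - {"claw": 0, "tx": 0, "ty": 0, "tz": 0.0275, "ax": 0, "ay": 0, "az": 0}
    - {"claw": 0, "tx": 0, "ty": 0, "tz": 0.0275, "ax": 0, "ay": 0, "az": 0}
    - {"claw": 0, "tx": 0, "ty": 0, "tz": 0.0275, "ax": 0, "ay": 0, "az": 0}
    - {"claw": 0, "tx": 0, "ty": 0, "tz": 0.0275, "ax": 0, "ay": 0, "az": 0}

```text
clock: 4.0
tcp_pos: [0.4647, -0.0376, 0.2665]
orientation: [0.313, 3.125, 0.0]
contact_force: [0.2, 0.6, 0.2]
grip_width: 0.0858
gripper_force: 0.0
```

arm_command:
  plan:
    - {"claw": 1, "tx": 0, "ty": 0, "tz": 0, "ax": 0, "ay": 0, "az": 0}
    - {"claw": 1, "tx": 0, "ty": 0, "tz": 0, "ax": 0, "ay": 0, "az": 0}
    - {"claw": 1, "tx": 0, "ty": 0, "tz": 0, "ax": 0, "ay": 0, "az": 0}
    - {"claw": 1, "tx": 0, "ty": 0, "tz": 0, "ax": 0, "ay": 0, "az": 0}
    - {"claw": 1, "tx": 0, "ty": 0, "tz": 0, "ax": 0, "ay": 0, "az": 0}
    - {"claw": 1, "tx": 0, "ty": 0, "tz": 0, "ax": 0, "ay": 0, "az": 0}
    - {"claw": 1, "tx": 0, "ty": 0, "tz": 0, "ax": 0, "ay": 0, "az": 0}
    - {"claw": 1, "tx": 0, "ty": 0, "tz": 0, "ax": 0, "ay": 0, "az": 0}
    - {"claw": 1, "tx": 0, "ty": 0, "tz": 0, "ax": 0, "ay": 0, "az": 0}
    - {"claw": 1, "tx": 0, "ty": 0, "tz": 0, "ax": 0, "ay": 0, "az": 0}
  squeeze: 50

```text
clock: 4.83
tcp_pos: [0.466, -0.0371, 0.2686]
orientation: [0.31, 3.124, 0.001]
contact_force: [-1.8, -1.5, 9.5]
grip_width: 0.0132
gripper_force: 50.4
```

arm_command:
  plan:
    - {"claw": 1, "tx": 0, "ty": 0, "tz": -0.001, "ax": 0, "ay": 0, "az": 0}
    - {"claw": 1, "tx": 0, "ty": 0, "tz": 0, "ax": 0, "ay": 0, "az": -6}
    - {"claw": 1, "tx": 0, "ty": 0, "tz": 0, "ax": 0, "ay": 0, "az": -6}
    - {"claw": 1, "tx": 0, "ty": 0, "tz": 0, "ax": 0, "ay": 0, "az": -6}
    - {"claw": 1, "tx": 0, "ty": 0, "tz": 0, "ax": 0, "ay": 0, "az": -6}
    - {"claw": 1, "tx": 0, "ty": 0, "tz": 0, "ax": 0, "ay": 0, "az": -6}
    - {"claw": 1, "tx": 0, "ty": 0, "tz": 0, "ax": 0, "ay": 0, "az": -6}
    - {"claw": 1, "tx": 0, "ty": 0, "tz": 0, "ax": 0, "ay": 0, "az": -6}
    - {"claw": 1, "tx": 0, "ty": 0, "tz": 0, "ax": 0, "ay": 0, "az": -6}
    - {"claw": 1, "tx": 0, "ty": 0, "tz": 0, "ax": 0, "ay": 0, "az": -6}
  squeeze: 60

```text
clock: 5.67
tcp_pos: [0.4659, -0.0364, 0.2688]
orientation: [-1.15, 2.922, -0.0]
contact_force: [-0.6, 1.3, -0.8]
grip_width: 0.013
gripper_force: 60.7
```

arm_command:
  plan:
    - {"claw": 1, "tx": 0, "ty": 0, "tz": 0, "ax": 0, "ay": 0, "az": -6}
    - {"claw": 1, "tx": 0, "ty": 0, "tz": 0, "ax": 0, "ay": 0, "az": -6}
    - {"claw": 1, "tx": 0, "ty": 0, "tz": 0, "ax": 0, "ay": 0, "az": -6}
    - {"claw": 1, "tx": 0, "ty": 0, "tz": 0, "ax": 0, "ay": 0, "az": -3}
    - {"claw": 1, "tx": 0, "ty": 0, "tz": 0, "ax": 0, "ay": 0, "az": 0}
    - {"claw": 1, "tx": 0, "ty": 0, "tz": 0, "ax": 0, "ay": 0, "az": 0}
    - {"claw": 1, "tx": 0, "ty": 0, "tz": 0, "ax": 0, "ay": 0, "az": 0}
    - {"claw": 1, "tx": 0, "ty": 0, "tz": 0, "ax": 0, "ay": 0, "az": 0}
    - {"claw": 1, "tx": 0, "ty": 0, "tz": 0, "ax": 0, "ay": 0, "az": 0}
    - {"claw": 1, "tx": 0, "ty": 0, "tz": 0, "ax": 0, "ay": 0, "az": 0}

```text
clock: 6.5
tcp_pos: [0.4658, -0.0364, 0.2687]
orientation: [-1.655, 2.669, -0.0]
contact_force: [-0.7, 2.4, 6.4]
grip_width: 0.0127
gripper_force: 61.7
```

```bash
cat >> h.py <<'E'
def yawof(o): 
    y=R.from_rotvec(o['orientation']).as_matrix()[:,1]; return np.degrees(np.arctan2(-y[0],y[1]))
CY=np.radians(-11.2); CT=np.array([.5758,.0263]); U=np.array([np.cos(CY),np.sin(CY)]); V=np.array([-U[1],U[0]])
def case(x,y,z): return np.r_[CT+U*x+V*y,z]
def delta(P0,P1,yaw):
    "world tcp shift in tool axes of a downward tool with yaw (deg)"
    a=np.radians(yaw); d=np.array(P1)-np.array(P0); return np.array([-d[0]*np.cos(a)-d[1]*np.sin(a),-d[0]*np.sin(a)+d[1]*np.cos(a),-d[2]]).round(4)
E
python3 - <<'E'
from h import *
o=r.get_obs();print(o['tcp_pos'],yawof(o),o['moment'],o['joints'])
im,m,T=shot('top','t1.png')
L=find('blade',m,T,'top'); find('mat',m,T,'top')
# middle blade outline on mat
i2=im[145:230,320:380]; hsv=cv2.cvtColor(i2,cv2.COLOR_RGB2HSV)
mk=((hsv[...,2]>85)&(hsv[...,1]<90)).astype(np.uint8); n,l,st,ce=cv2.connectedComponentsWithStats(mk)
k=1+st[1:,4].argmax(); p=np.argwhere(l==k)[:,::-1]+[320,145]
wp=np.array([unproj(m,T,u,v,.02)[:2] for u,v in p]).astype(np.float32); c,s,a=cv2.minAreaRect(wp); b=cv2.boxPoints((c,s,a)); print(c,s,b.round(3))
find('mat',m,T,'top','box')
E
```

```text
[ 0.46579408 -0.03639797  0.26866147] 63.59856801749147 [ 0.58326079  0.34107408 -0.28916086] [-0.15047573  0.33445557  0.11214398  2.16545223 -0.06176773  0.64391871
  2.68570093]
tip blade 0.81 [ 0.154 -0.323  0.001] [336 276]
tip blade 0.77 [ 0.443 -0.377  0.004] [349 190]
tip blade 0.62 [ 0.306 -0.591  0.003] [413 230]
tip mat 0.63 [ 0.45  -0.373  0.001] [348 188]
(0.4472126364707947, -0.3946916460990906) (0.056830696761608124, 0.17843303084373474) [[ 0.354 -0.393]
 [ 0.523 -0.45 ]
 [ 0.541 -0.396]
 [ 0.372 -0.339]]
box mat 0.6 [ 0.446 -0.369  0.004] [346 189]
box mat 0.26 [ 0.663 -0.397  0.048] [356 124]
```

arm_command:
  plan:
    - {"claw": 0, "tx": 0, "ty": 0, "tz": 0, "ax": 0, "ay": 0, "az": 0}
    - {"claw": 0, "tx": 0, "ty": 0, "tz": 0, "ax": 0, "ay": 0, "az": 0}
    - {"claw": 0, "tx": 0, "ty": 0, "tz": 0, "ax": 0, "ay": 0, "az": 0}
    - {"claw": 0, "tx": 0, "ty": 0, "tz": -0.024, "ax": 0, "ay": 0, "az": 0}
    - {"claw": 0, "tx": 0, "ty": 0, "tz": -0.024, "ax": 0, "ay": 0, "az": 0}
    - {"claw": 0, "tx": 0, "ty": 0, "tz": -0.024, "ax": 0, "ay": 0, "az": 0}
    - {"claw": 0, "tx": 0, "ty": 0, "tz": -0.024, "ax": 0, "ay": 0, "az": 0}
    - {"claw": 0, "tx": 0, "ty": 0, "tz": -0.024, "ax": 0, "ay": 0, "az": 0}
    - {"claw": 0, "tx": 0, "ty": 0, "tz": 0, "ax": 0, "ay": 0, "az": 7}
    - {"claw": 0, "tx": 0, "ty": 0, "tz": 0, "ax": 0, "ay": 0, "az": 7}

```text
clock: 7.53
tcp_pos: [0.4659, -0.037, 0.3897]
orientation: [-1.31, 2.852, -0.002]
contact_force: [0.3, -0.9, 0.4]
grip_width: 0.0854
gripper_force: 0.0
```

arm_command:
  plan:
    - {"claw": 0, "tx": 0, "ty": 0, "tz": 0, "ax": 0, "ay": 0, "az": 6.9}
    - {"claw": 0, "tx": 0, "ty": 0, "tz": 0, "ax": 0, "ay": 0, "az": 6.9}
    - {"claw": 0, "tx": 0, "ty": 0, "tz": 0, "ax": 0, "ay": 0, "az": 6.9}
    - {"claw": 0, "tx": 0, "ty": 0, "tz": 0, "ax": 0, "ay": 0, "az": 6.9}
    - {"claw": 0, "tx": 0, "ty": 0, "tz": 0, "ax": 0, "ay": 0, "az": 6.9}
    - {"claw": 0, "tx": 0, "ty": 0, "tz": 0, "ax": 0, "ay": 0, "az": 6.9}
    - {"claw": 0, "tx": 0, "ty": 0, "tz": 0, "ax": 0, "ay": 0, "az": 6.9}
    - {"claw": 0, "tx": 0, "ty": 0, "tz": 0, "ax": 0, "ay": 0, "az": 6.9}
    - {"claw": 0, "tx": 0, "ty": 0, "tz": 0, "ax": 0, "ay": 0, "az": 6.9}
    - {"claw": 0, "tx": 0, "ty": 0, "tz": 0, "ax": 0, "ay": 0, "az": 6.9}

```text
clock: 8.37
tcp_pos: [0.4654, -0.0369, 0.388]
orientation: [-0.537, -3.095, 0.001]
contact_force: [1.4, -0.4, 0.3]
grip_width: 0.0854
gripper_force: 0.0
```

arm_command:
  plan:
    - {"claw": 0, "tx": -0.0087, "ty": -0.0365, "tz": 0, "ax": 0, "ay": 0, "az": 0}
    - {"claw": 0, "tx": -0.0087, "ty": -0.0365, "tz": 0, "ax": 0, "ay": 0, "az": 0}
    - {"claw": 0, "tx": -0.0087, "ty": -0.0365, "tz": 0, "ax": 0, "ay": 0, "az": 0}
    - {"claw": 0, "tx": -0.0087, "ty": -0.0365, "tz": 0, "ax": 0, "ay": 0, "az": 0}
    - {"claw": 0, "tx": -0.0087, "ty": -0.0365, "tz": 0, "ax": 0, "ay": 0, "az": 0}
    - {"claw": 0, "tx": -0.0087, "ty": -0.0365, "tz": 0, "ax": 0, "ay": 0, "az": 0}
    - {"claw": 0, "tx": -0.0087, "ty": -0.0365, "tz": 0, "ax": 0, "ay": 0, "az": 0}
    - {"claw": 0, "tx": -0.0087, "ty": -0.0365, "tz": 0, "ax": 0, "ay": 0, "az": 0}
    - {"claw": 0, "tx": -0.0087, "ty": -0.0365, "tz": 0, "ax": 0, "ay": 0, "az": 0}
    - {"claw": 0, "tx": 0, "ty": 0, "tz": 0, "ax": 0, "ay": 0, "az": 0}

```text
clock: 9.2
tcp_pos: [0.4276, -0.3798, 0.3886]
orientation: [0.542, 3.094, -0.009]
contact_force: [-0.2, -0.7, -0.6]
grip_width: 0.0851
gripper_force: 0.0
```

```bash
python3 - <<'E'
from h import *
r.grab_frame('top')
im,m,T=shot('wrist','w4.png'); o=r.get_obs();print(o['tcp_pos'],yawof(o))
find('blade',m,T,'wrist'); find('blade',m,T,'wrist','box'); find('mat',m,T,'wrist')
E
```

```text
[ 0.42962377 -0.37423029  0.387771  ] -19.563686062589692
tip blade 0.97 [ 0.306 -0.589 -0.001] [ 30 127]
tip blade 0.81 [ 0.434 -0.369  0.002] [260 169]
box blade 0.95 [ 0.442 -0.374  0.026] [258 183]
box blade 0.94 [ 0.3   -0.576  0.013] [ 30 119]
tip mat 0.69 [ 0.451 -0.372  0.   ] [262 183]
```

View pics/w4.png

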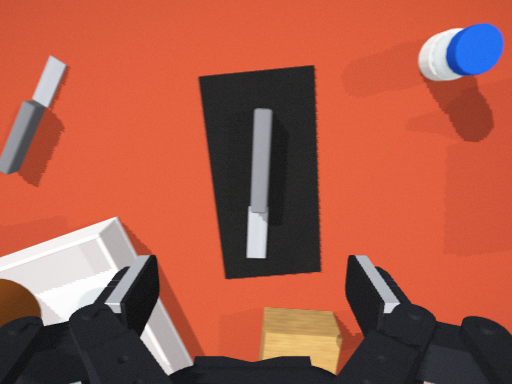

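```bash
python3 - <<'E'
from h import *
m,T=cam('wrist'); o=r.get_obs()
a=unproj(m,T,262.5,110,.029); b=unproj(m,T,260,207,.029); c=unproj(m,T,257.3,258,.006); d=unproj(m,T,257.5,215,.006)
print(a,b,c,d); 
for p,q in((a,b),(d,c),(a,c)): print(np.linalg.norm((p-q)[:2]),np.degrees(np.arctan2((q-p)[1],(q-p)[0])))
ctr=(a+b)/2; print('handle centre',ctr)
print(delta(o['tcp_pos'],[ctr[0],ctr[1],.178],yawof(o)))
print([delta(unproj(m,T,u,v,.003),[0,0,0],0) for u,v in((200,76),(314,66),(320,271),(226,279))])
E
```

```text
[ 0.37588977 -0.33909657  0.029     ] [ 0.47052735 -0.37386514  0.029     ] [ 0.5391825  -0.40004334  0.006     ] [ 0.48667829 -0.38180227  0.006     ]
0.10082224717621122 -20.172654702453364
0.055582627105774475 -19.1582970909327
0.17429579634954517 -20.46739843371773
handle centre [ 0.42320856 -0.35648085  0.029     ]
[0.0123 0.0114 0.2098]
[array([0.324 , 0.3885, 0.003 ]), array([0.3533, 0.2752, 0.003 ]), array([0.5833, 0.333 , 0.003 ]), array([0.5555, 0.4469, 0.003 ])]
```

The blade on the mat runs from its tail at (262,110) to its tip at (257,258). It measures 174 mm, which confirms it is the middle size, and its yaw is -20.2°. I'll grasp the middle of the handle.

arm_command:
  plan:
    - {"claw": 0, "tx": 0.0037, "ty": 0.0073, "tz": 0, "ax": 0, "ay": 0, "az": 0.6}
    - {"claw": 0, "tx": 0.0037, "ty": 0.0073, "tz": 0.02, "ax": 0, "ay": 0, "az": 0}
    - {"claw": 0, "tx": 0, "ty": 0, "tz": 0.03, "ax": 0, "ay": 0, "az": 0}
    - {"claw": 0, "tx": 0, "ty": 0, "tz": 0.03, "ax": 0, "ay": 0, "az": 0}
    - {"claw": 0, "tx": 0, "ty": 0, "tz": 0.03, "ax": 0, "ay": 0, "az": 0}
    - {"claw": 0, "tx": 0, "ty": 0, "tz": 0.03, "ax": 0, "ay": 0, "az": 0}
    - {"claw": 0, "tx": 0, "ty": 0, "tz": 0.03, "ax": 0, "ay": 0, "az": 0}
    - {"claw": 0, "tx": 0, "ty": 0, "tz": 0.03, "ax": 0, "ay": 0, "az": 0}
    - {"claw": 0, "tx": 0, "ty": 0, "tz": 0.01, "ax": 0, "ay": 0, "az": 0}
    - {"claw": 0, "tx": 0, "ty": 0, "tz": 0, "ax": 0, "ay": 0, "az": 0}

```text
clock: 10.28
tcp_pos: [0.4282, -0.3543, 0.1762]
orientation: [-0.541, -3.09, -0.004]
contact_force: [-1.0, 0.4, 1.6]
grip_width: 0.0852
gripper_force: 0.0
```

arm_command:
  plan:
    - {"claw": 1, "tx": 0, "ty": 0, "tz": 0, "ax": 0, "ay": 0, "az": 0}
    - {"claw": 1, "tx": 0, "ty": 0, "tz": 0, "ax": 0, "ay": 0, "az": 0}
    - {"claw": 1, "tx": 0, "ty": 0, "tz": 0, "ax": 0, "ay": 0, "az": 0}
    - {"claw": 1, "tx": 0, "ty": 0, "tz": 0, "ax": 0, "ay": 0, "az": 0}
    - {"claw": 1, "tx": 0, "ty": 0, "tz": 0, "ax": 0, "ay": 0, "az": 0}
    - {"claw": 1, "tx": 0, "ty": 0, "tz": 0, "ax": 0, "ay": 0, "az": 0}
    - {"claw": 1, "tx": 0, "ty": 0, "tz": 0, "ax": 0, "ay": 0, "az": 0}
    - {"claw": 1, "tx": 0, "ty": 0, "tz": 0, "ax": 0, "ay": 0, "az": 0}
    - {"claw": 1, "tx": 0, "ty": 0, "tz": 0, "ax": 0, "ay": 0, "az": 0}
    - {"claw": 1, "tx": 0, "ty": 0, "tz": 0, "ax": 0, "ay": 0, "az": 0}
  squeeze: 100

```text
clock: 11.12
tcp_pos: [0.4289, -0.3571, 0.1796]
orientation: [0.545, 3.092, -0.001]
contact_force: [-2.0, 0.0, 9.5]
grip_width: 0.0162
gripper_force: 96.5
```

```bash
python3 - <<'E'
from h import *
o=r.get_obs();y=yawof(o);P=o['tcp_pos'];print(P,y,o['grip_width'],o['gripper_force'],o['contact_force'])
# pregrasp: tip 30mm before gap; tip = tcp xy + .12*U
h=.062-.003  # underside from 3mm to 62mm
A=case(-.0685-.030-.12,.045,P[2]+.059)
print('A',A, 'lift .14 first; in final yaw -11.2:',delta(P,A,-11.2))
E
```

```text
[ 0.42893046 -0.35711901  0.17957602] -19.990292535979762 0.016195657197281315 96.53177618980408 [-1.95491053  0.0124076   9.54142861]
A [0.37020184 0.11288319 0.23857602] lift .14 first; in final yaw -11.2: [ 0.1489  0.4496 -0.059 ]
```

arm_command:
  plan:
    - {"claw": 0.5, "tx": 0, "ty": 0, "tz": 0, "ax": 0, "ay": 0, "az": 0}
    - {"claw": 0.5, "tx": 0, "ty": 0, "tz": 0, "ax": 0, "ay": 0, "az": 0}
    - {"claw": 0.5, "tx": 0, "ty": 0, "tz": 0, "ax": 0, "ay": 0, "az": 0}
    - {"claw": 0.5, "tx": -0.0125, "ty": 0, "tz": 0, "ax": 0, "ay": 0, "az": 0}
    - {"claw": 0.5, "tx": -0.0125, "ty": 0, "tz": 0, "ax": 0, "ay": 0, "az": 0}
    - {"claw": 0.5, "tx": 0, "ty": 0, "tz": 0, "ax": 0, "ay": 0, "az": 0}
    - {"claw": 1, "tx": 0, "ty": 0, "tz": 0, "ax": 0, "ay": 0, "az": 0}
    - {"claw": 1, "tx": 0, "ty": 0, "tz": 0, "ax": 0, "ay": 0, "az": 0}
    - {"claw": 1, "tx": 0, "ty": 0, "tz": 0, "ax": 0, "ay": 0, "az": 0}
    - {"claw": 1, "tx": 0, "ty": 0, "tz": 0, "ax": 0, "ay": 0, "az": 0}

```text
clock: 11.95
tcp_pos: [0.4512, -0.3647, 0.1782]
orientation: [-0.544, -3.093, -0.001]
contact_force: [-0.2, 0.1, 1.8]
grip_width: 0.0158
gripper_force: 97.7
```

arm_command:
  plan:
    - {"claw": 1, "tx": 0, "ty": 0, "tz": 0, "ax": 0, "ay": 0, "az": 0}
    - {"claw": 1, "tx": 0, "ty": 0, "tz": 0, "ax": 0, "ay": 0, "az": 0}
    - {"claw": 1, "tx": 0, "ty": 0, "tz": -0.02, "ax": 0, "ay": 0, "az": 0}
    - {"claw": 1, "tx": 0, "ty": 0, "tz": -0.02, "ax": 0, "ay": 0, "az": 0}
    - {"claw": 1, "tx": 0, "ty": 0, "tz": -0.025, "ax": 0, "ay": 0, "az": 0}
    - {"claw": 1, "tx": 0, "ty": 0, "tz": -0.025, "ax": 0, "ay": 0, "az": 0}
    - {"claw": 1, "tx": 0, "ty": 0, "tz": -0.025, "ax": 0, "ay": 0, "az": 0}
    - {"claw": 1, "tx": 0, "ty": 0, "tz": -0.025, "ax": 0, "ay": 0, "az": 0}
    - {"claw": 1, "tx": 0, "ty": 0, "tz": 0, "ax": 0, "ay": 0, "az": -4.4}
    - {"claw": 1, "tx": 0, "ty": 0, "tz": 0, "ax": 0, "ay": 0, "az": -4.4}

```text
clock: 12.78
tcp_pos: [0.4525, -0.3651, 0.3198]
orientation: [0.299, 3.124, -0.002]
contact_force: [0.4, 0.8, -1.5]
grip_width: 0.0161
gripper_force: 97.6
```

arm_command:
  plan:
    - {"claw": 1, "tx": 0.0106, "ty": 0.0378, "tz": 0, "ax": 0, "ay": 0, "az": 0}
    - {"claw": 1, "tx": 0.0106, "ty": 0.0378, "tz": 0, "ax": 0, "ay": 0, "az": 0}
    - {"claw": 1, "tx": 0.0106, "ty": 0.0378, "tz": 0, "ax": 0, "ay": 0, "az": 0}
    - {"claw": 1, "tx": 0.0106, "ty": 0.0378, "tz": 0, "ax": 0, "ay": 0, "az": 0}
    - {"claw": 1, "tx": 0.0106, "ty": 0.0378, "tz": 0, "ax": 0, "ay": 0, "az": 0}
    - {"claw": 1, "tx": 0.0106, "ty": 0.0378, "tz": 0, "ax": 0, "ay": 0, "az": 0}
    - {"claw": 1, "tx": 0.0106, "ty": 0.0378, "tz": 0, "ax": 0, "ay": 0, "az": 0}
    - {"claw": 1, "tx": 0.0106, "ty": 0.0378, "tz": 0, "ax": 0, "ay": 0, "az": 0}
    - {"claw": 1, "tx": 0.0106, "ty": 0.0378, "tz": 0, "ax": 0, "ay": 0, "az": 0}
    - {"claw": 1, "tx": 0.0106, "ty": 0.0378, "tz": 0, "ax": 0, "ay": 0, "az": 0}

```text
clock: 13.62
tcp_pos: [0.4203, 0.0282, 0.3182]
orientation: [0.305, 3.126, 0.001]
contact_force: [1.3, -1.3, -0.9]
grip_width: 0.0163
gripper_force: 97.9
```

arm_command:
  plan:
    - {"claw": 1, "tx": 0.0106, "ty": 0.0378, "tz": 0, "ax": 0, "ay": 0, "az": 0}
    - {"claw": 1, "tx": 0.0106, "ty": 0.0378, "tz": 0, "ax": 0, "ay": 0, "az": 0}
    - {"claw": 1, "tx": 0, "ty": 0, "tz": 0, "ax": 0, "ay": 0, "az": 0}
    - {"claw": 1, "tx": 0, "ty": 0, "tz": 0, "ax": 0, "ay": 0, "az": 0}
    - {"claw": 1, "tx": 0, "ty": 0, "tz": 0, "ax": 0, "ay": 0, "az": 0}
    - {"claw": 1, "tx": 0, "ty": 0, "tz": 0, "ax": 0, "ay": 0, "az": 0}
    - {"claw": 1, "tx": 0, "ty": 0, "tz": 0, "ax": 0, "ay": 0, "az": 0}
    - {"claw": 1, "tx": 0, "ty": 0, "tz": 0, "ax": 0, "ay": 0, "az": 0}
    - {"claw": 1, "tx": 0, "ty": 0, "tz": 0, "ax": 0, "ay": 0, "az": 0}
    - {"claw": 1, "tx": 0, "ty": 0, "tz": 0, "ax": 0, "ay": 0, "az": 0}

```text
clock: 14.45
tcp_pos: [0.415, 0.1042, 0.3182]
orientation: [0.307, 3.127, -0.0]
contact_force: [-0.2, 0.6, -1.4]
grip_width: 0.0162
gripper_force: 98.0
```

```bash
python3 - <<'E'
from h import *
o=r.get_obs();y=yawof(o);P=o['tcp_pos'];print(P,y,o['grip_width'],o['gripper_force'])
d=P[:2]-CT; print('tcp case',d@U,d@V, R.from_rotvec(o['orientation']).as_matrix().round(3)[2])
im,m,T=shot('wrist','w5.png'); im2,m2,T2=shot('scene','s5.png')
find('blade',m,T,'wrist')
L=find('blade',m2,T2,'scene')
a=cv2.resize(im[:, 100:420],(320,384)); b=cv2.resize(im2[150:270,150:350],(480,288)); c=np.zeros((384,800,3),np.uint8); c[:,:320]=a; c[:288,320:]=b
cv2.imwrite('pics/v5.png',c[...,::-1])
E
```

```text
[0.41503029 0.10422514 0.31820442] -11.207870447889848 0.016211855573614552 98.00179481506348
tcp case -0.17284361331734266 0.04521406868131264 [-0. -0. -1.]
tip blade 0.94 [0.404 0.107 0.141] [250 234]
tip blade 0.86 [ 0.154 -0.32  -0.003] [162 189]
tip blade 0.58 [ 0.301 -0.596 -0.003] [ 87 231]
tip blade 0.56 [0.478 0.367 0.01 ] [362 194]
tip blade 0.53 [0.405 0.103 0.141] [292 168]
```

View pics/v5.png

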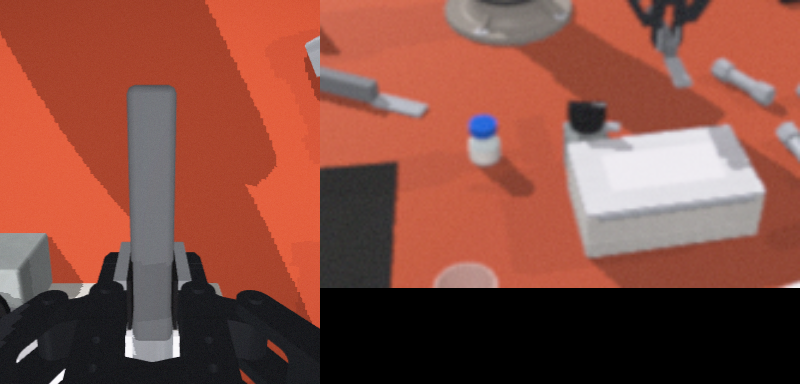

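arm_command:
  plan:
    - {"claw": 1, "tx": 0, "ty": 0, "tz": 0.02, "ax": 0, "ay": 0, "az": 0}
    - {"claw": 1, "tx": 0, "ty": 0, "tz": 0.02, "ax": 0, "ay": 0, "az": 0}
    - {"claw": 1, "tx": 0, "ty": 0, "tz": 0.02, "ax": 0, "ay": 0, "az": 0}
    - {"claw": 1, "tx": 0, "ty": 0, "tz": 0.022, "ax": 0, "ay": 0, "az": 0}
    - {"claw": 1, "tx": 0, "ty": 0, "tz": 0, "ax": 0, "ay": 0, "az": 0}
    - {"claw": 1, "tx": -0.006, "ty": 0, "tz": 0, "ax": 0, "ay": 0, "az": 0}
    - {"claw": 1, "tx": -0.006, "ty": 0, "tz": 0, "ax": 0, "ay": 0, "az": 0}
    - {"claw": 1, "tx": -0.003, "ty": 0, "tz": 0, "ax": 0, "ay": 0, "az": 0}
    - {"claw": 1, "tx": 0, "ty": 0, "tz": 0, "ax": 0, "ay": 0, "az": 0}
    - {"claw": 1, "tx": 0, "ty": 0, "tz": 0, "ax": 0, "ay": 0, "az": 0}

```text
clock: 15.48
tcp_pos: [0.4303, 0.1019, 0.2371]
orientation: [0.306, 3.125, 0.002]
contact_force: [-0.6, 0.6, -0.8]
grip_width: 0.0161
gripper_force: 98.1
```

```bash
python3 - <<'E'
from h import *
o=r.get_obs();P=o['tcp_pos'];print(P,o['contact_force'],o['moment'])
d=P[:2]-CT; print('tcp case',d@U,d@V)
im2,m2,T2=shot('scene'); im,m,T=shot('wrist')
cv2.imwrite('pics/v6.png',np.hstack([cv2.resize(im[...,::-1],(400,300)),cv2.resize(im2[160:250,240:360,::-1],(400,300))]))
E
```

```text
[0.43031801 0.10189243 0.23707018] [-0.62219567  0.62640565 -0.77828909] [ 0.03542302 -0.00767451  0.00531204]
tcp case -0.1573939525770983 0.04589518237101786
```

View pics/v6.png

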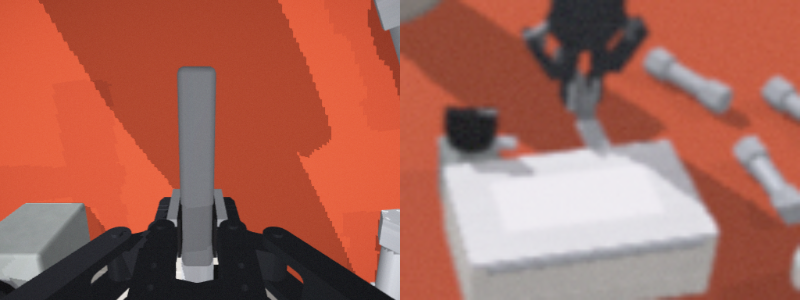

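The blade tip meets the lid's front edge at about (605,150) in the right crop, with no contact force. I'll push it in another 20 mm.

arm_command:
  plan:
    - {"claw": 1, "tx": -0.005, "ty": 0, "tz": 0, "ax": 0, "ay": 0, "az": 0}
    - {"claw": 1, "tx": -0.005, "ty": 0, "tz": 0, "ax": 0, "ay": 0, "az": 0}
    - {"claw": 1, "tx": -0.005, "ty": 0, "tz": 0, "ax": 0, "ay": 0, "az": 0}
    - {"claw": 1, "tx": -0.005, "ty": 0, "tz": 0, "ax": 0, "ay": 0, "az": 0}
    - {"claw": 1, "tx": 0, "ty": 0, "tz": 0, "ax": 0, "ay": 0, "az": 0}
    - {"claw": 1, "tx": 0, "ty": 0, "tz": -0.004, "ax": 0, "ay": 0, "az": 0}
    - {"claw": 1, "tx": 0, "ty": 0, "tz": -0.004, "ax": 0, "ay": 0, "az": 0}
    - {"claw": 1, "tx": 0, "ty": 0, "tz": -0.004, "ax": 0, "ay": 0, "az": 0}
    - {"claw": 1, "tx": 0, "ty": 0, "tz": 0, "ax": 0, "ay": 0, "az": 0}
    - {"claw": 1, "tx": 0, "ty": 0, "tz": 0, "ax": 0, "ay": 0, "az": 0}

```text
clock: 16.42
tcp_pos: [0.4491, 0.098, 0.2485]
orientation: [0.305, 3.127, 0.0]
contact_force: [0.3, 0.1, -1.0]
grip_width: 0.0161
gripper_force: 98.5
```

```bash
python3 - <<'E'
from h import *
o=r.get_obs();P=o['tcp_pos'];print(P,o['contact_force'],o['moment'])
d=P[:2]-CT; print('tcp case',d@U,d@V)
im2,m2,T2=shot('scene'); find('lid_edge',m2,T2,'scene'); find('blade',m2,T2,'scene')
# arc: tip (case x) and blade top z for s
x0=d@U+.094; s=.0685-x0; print('tip x',x0,'s',s)
E
```

```text
[0.44911917 0.09804636 0.24851421] [ 0.32901593  0.11086442 -0.95347054] [ 0.06365429 -0.05982216 -0.10886217]
tcp case -0.13820382123570107 0.045774191070428766
tip lid_edge 0.63 [0.515 0.081 0.08 ] [300 202]
tip blade 0.77 [ 0.153 -0.317 -0.003] [163 188]
tip blade 0.68 [ 0.46  -0.035  0.111] [261 193]
tip blade 0.59 [0.439 0.097 0.075] [294 190]
tip blade 0.51 [ 0.303 -0.596 -0.002] [ 87 231]
tip x -0.044203821235701074 s 0.11270382123570108
```

arm_command:
  plan:
    - {"claw": 1, "tx": -0.0011, "ty": 0, "tz": -0.0079, "ax": 0, "ay": 0, "az": 0}
    - {"claw": 1, "tx": -0.0011, "ty": 0, "tz": -0.0079, "ax": 0, "ay": 0, "az": 0}
    - {"claw": 1, "tx": -0.0022, "ty": 0, "tz": -0.0077, "ax": 0, "ay": 0, "az": 0}
    - {"claw": 1, "tx": -0.0022, "ty": 0, "tz": -0.0077, "ax": 0, "ay": 0, "az": 0}
    - {"claw": 1, "tx": -0.0032, "ty": 0, "tz": -0.0073, "ax": 0, "ay": 0, "az": 0}
    - {"claw": 1, "tx": -0.0032, "ty": 0, "tz": -0.0073, "ax": 0, "ay": 0, "az": 0}
    - {"claw": 1, "tx": -0.0042, "ty": 0, "tz": -0.0067, "ax": 0, "ay": 0, "az": 0}
    - {"claw": 1, "tx": -0.0042, "ty": 0, "tz": -0.0067, "ax": 0, "ay": 0, "az": 0}
    - {"claw": 1, "tx": -0.0051, "ty": 0, "tz": -0.0061, "ax": 0, "ay": 0, "az": 0}
    - {"claw": 1, "tx": -0.0051, "ty": 0, "tz": -0.0061, "ax": 0, "ay": 0, "az": 0}

```text
clock: 17.4
tcp_pos: [0.4808, 0.0918, 0.3203]
orientation: [0.305, 3.127, 0.0]
contact_force: [-1.0, 1.0, -3.2]
grip_width: 0.0163
gripper_force: 98.6
```

```bash
python3 - <<'E'
from h import *
o=r.get_obs();P=o['tcp_pos'];print(P,o['contact_force'],o['moment'],o['grip_width'])
d=P[:2]-CT; x=d@U+.094; z=P[2]-.1712; print('tip',x,z,'theta',np.arctan2(z-.07,.0685-x),'s',np.hypot(z-.07,.0685-x))
im2,m2,T2=shot('scene'); find('lid_edge',m2,T2,'scene'); 
cv2.imwrite('pics/v7.png',cv2.resize(im2[120:260,230:370,::-1],(500,500)))
E
```

```text
[0.48081565 0.0917634  0.32027792] [-1.01906864  0.9846313  -3.18357302] [ 0.06124843  0.52397684 -0.01887035] 0.01632973007072783
tip -0.011890629063956118 0.14907792418969054 theta 0.7771666017614318 s 0.11276511577366925
tip lid_edge 0.69 [0.557 0.073 0.163] [306 190]
```

View pics/v7.png

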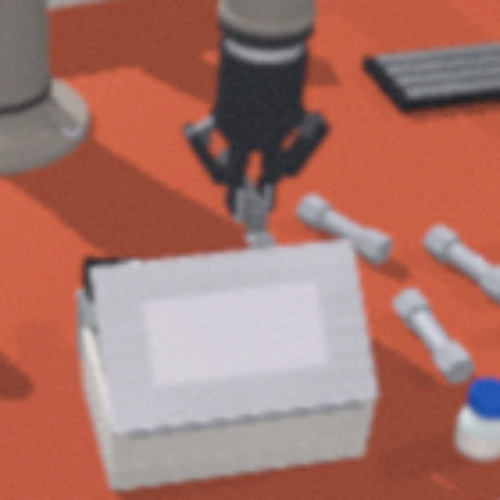

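The lid is up to about 0.77 rad, with its top edge at (95–350, 250), and the blade is under it. I'll carry on along the arc.

arm_command:
  plan:
    - {"claw": 1, "tx": -0.0059, "ty": 0, "tz": -0.0053, "ax": 0, "ay": 0, "az": 0}
    - {"claw": 1, "tx": -0.0059, "ty": 0, "tz": -0.0053, "ax": 0, "ay": 0, "az": 0}
    - {"claw": 1, "tx": -0.0066, "ty": 0, "tz": -0.0044, "ax": 0, "ay": 0, "az": 0}
    - {"claw": 1, "tx": -0.0066, "ty": 0, "tz": -0.0044, "ax": 0, "ay": 0, "az": 0}
    - {"claw": 1, "tx": -0.0072, "ty": 0, "tz": -0.0034, "ax": 0, "ay": 0, "az": 0}
    - {"claw": 1, "tx": -0.0072, "ty": 0, "tz": -0.0034, "ax": 0, "ay": 0, "az": 0}
    - {"claw": 1, "tx": -0.0076, "ty": 0, "tz": -0.0024, "ax": 0, "ay": 0, "az": 0}
    - {"claw": 1, "tx": -0.0076, "ty": 0, "tz": -0.0024, "ax": 0, "ay": 0, "az": 0}
    - {"claw": 1, "tx": -0.0078, "ty": 0, "tz": -0.0013, "ax": 0, "ay": 0, "az": 0}
    - {"claw": 1, "tx": -0.0078, "ty": 0, "tz": -0.0013, "ax": 0, "ay": 0, "az": 0}

```text
clock: 18.33
tcp_pos: [0.5501, 0.0782, 0.3534]
orientation: [0.305, 3.126, 0.0]
contact_force: [-1.5, 1.8, -2.0]
grip_width: 0.0161
gripper_force: 98.8
```

arm_command:
  plan:
    - {"claw": 1, "tx": 0, "ty": 0, "tz": 0, "ax": 0, "ay": 0, "az": 0}
    - {"claw": 1, "tx": 0, "ty": 0, "tz": 0, "ax": 0, "ay": 0, "az": 0}
    - {"claw": 1, "tx": 0, "ty": 0, "tz": 0, "ax": 0, "ay": 0, "az": 0}
    - {"claw": 1, "tx": -0.002, "ty": 0, "tz": 0, "ax": 0, "ay": 0, "az": 0}
    - {"claw": 1, "tx": 0, "ty": 0, "tz": 0, "ax": 0, "ay": 0, "az": 0}
    - {"claw": 1, "tx": 0, "ty": 0, "tz": 0, "ax": 0, "ay": 0, "az": 0}
    - {"claw": 1, "tx": 0, "ty": 0, "tz": 0, "ax": 0, "ay": 0, "az": 0}
    - {"claw": 1, "tx": 0, "ty": 0, "tz": 0, "ax": 0, "ay": 0, "az": 0}
    - {"claw": 1, "tx": 0, "ty": 0, "tz": 0, "ax": 0, "ay": 0, "az": 0}
    - {"claw": 1, "tx": 0, "ty": 0, "tz": 0, "ax": 0, "ay": 0, "az": 0}

```text
clock: 19.17
tcp_pos: [0.5511, 0.078, 0.3532]
orientation: [-0.305, -3.127, -0.0]
contact_force: [-0.7, 0.1, -1.0]
grip_width: 0.016
gripper_force: 98.8
```

```bash
python3 - <<'E'
from h import *
o=r.get_obs();P=o['tcp_pos'];print(P,yawof(o),o['contact_force'],o['moment'],o['grip_width'])
d=P[:2]-CT; x=d@U+.094; z=P[2]-.1712; print('tip',x,z,'theta',np.arctan2(z-.07,.0685-x),'s',np.hypot(z-.07,.0685-x))
im2,m2,T2=shot('scene'); find('lid_edge',m2,T2,'scene'); find('lid_hinge',m2,T2,'scene')
# back to the mat: where the tcp was at the grasp
print(delta(P,[.4521,-.3655,.178],-11.2))
E
```

```text
[0.55106871 0.07798591 0.35320639] -11.135230288690407 [-0.70296849  0.05877343 -0.99518499] [0.01193926 0.02045602 0.00247403] 0.016037521883363676
tip 0.05970053252950364 0.1820063900810545 theta 1.4923951684263566 s 0.11235151110133616
tip lid_edge 0.55 [0.642 0.056 0.203] [317 197]
tip lid_edge 0.23 [0.373 0.272 0.013] [325 183]
tip lid_hinge 0.57 [0.648 0.015 0.069] [301 237]
[ 0.0109 -0.4543  0.1752]
```

arm_command:
  plan:
    - {"claw": 1, "tx": 0.025, "ty": 0, "tz": 0, "ax": 0, "ay": 0, "az": 0}
    - {"claw": 1, "tx": 0.025, "ty": 0, "tz": 0, "ax": 0, "ay": 0, "az": 0}
    - {"claw": 1, "tx": -0.0036, "ty": -0.0413, "tz": 0, "ax": 0, "ay": 0, "az": 0}
    - {"claw": 1, "tx": -0.0036, "ty": -0.0413, "tz": 0, "ax": 0, "ay": 0, "az": 0}
    - {"claw": 1, "tx": -0.0036, "ty": -0.0413, "tz": 0, "ax": 0, "ay": 0, "az": 0}
    - {"claw": 1, "tx": -0.0036, "ty": -0.0413, "tz": 0, "ax": 0, "ay": 0, "az": 0}
    - {"claw": 1, "tx": -0.0036, "ty": -0.0413, "tz": 0, "ax": 0, "ay": 0, "az": 0}
    - {"claw": 1, "tx": -0.0036, "ty": -0.0413, "tz": 0, "ax": 0, "ay": 0, "az": 0}
    - {"claw": 1, "tx": -0.0036, "ty": -0.0413, "tz": 0, "ax": 0, "ay": 0, "az": 0}
    - {"claw": 1, "tx": -0.0036, "ty": -0.0413, "tz": 0, "ax": 0, "ay": 0, "az": 0}

```text
clock: 20.15
tcp_pos: [0.4659, -0.244, 0.3535]
orientation: [0.304, 3.126, 0.0]
contact_force: [1.1, -0.9, -1.1]
grip_width: 0.0158
gripper_force: 98.9
```

arm_command:
  plan:
    - {"claw": 1, "tx": -0.0036, "ty": -0.0413, "tz": 0, "ax": 0, "ay": 0, "az": 0}
    - {"claw": 1, "tx": -0.0036, "ty": -0.0413, "tz": 0, "ax": 0, "ay": 0, "az": 0}
    - {"claw": 1, "tx": -0.0036, "ty": -0.0413, "tz": 0, "ax": 0, "ay": 0, "az": 0}
    - {"claw": 1, "tx": 0, "ty": 0, "tz": 0, "ax": 0, "ay": 0, "az": 4.4}
    - {"claw": 1, "tx": 0, "ty": 0, "tz": 0, "ax": 0, "ay": 0, "az": 4.4}
    - {"claw": 1, "tx": 0, "ty": 0, "tz": 0.033, "ax": 0, "ay": 0, "az": 0}
    - {"claw": 1, "tx": 0, "ty": 0, "tz": 0.033, "ax": 0, "ay": 0, "az": 0}
    - {"claw": 1, "tx": 0, "ty": 0, "tz": 0.033, "ax": 0, "ay": 0, "az": 0}
    - {"claw": 1, "tx": 0, "ty": 0, "tz": 0.033, "ax": 0, "ay": 0, "az": 0}
    - {"claw": 1, "tx": 0, "ty": 0, "tz": 0.033, "ax": 0, "ay": 0, "az": 0}

```text
clock: 20.98
tcp_pos: [0.4533, -0.3657, 0.1868]
orientation: [0.543, 3.094, -0.0]
contact_force: [0.5, -0.7, -1.6]
grip_width: 0.016
gripper_force: 98.9
```

arm_command:
  plan:
    - {"claw": 1, "tx": 0, "ty": 0, "tz": 0, "ax": 0, "ay": 0, "az": 0}
    - {"claw": 1, "tx": 0, "ty": 0, "tz": 0.004, "ax": 0, "ay": 0, "az": 0}
    - {"claw": 1, "tx": 0, "ty": 0, "tz": 0.003, "ax": 0, "ay": 0, "az": 0}
    - {"claw": 1, "tx": 0, "ty": 0, "tz": 0.0015, "ax": 0, "ay": 0, "az": 0}
    - {"claw": 1, "tx": 0, "ty": 0, "tz": 0.001, "ax": 0, "ay": 0, "az": 0}
    - {"claw": 1, "tx": 0, "ty": 0, "tz": 0, "ax": 0, "ay": 0, "az": 0}
    - {"claw": 1, "tx": 0, "ty": 0, "tz": 0, "ax": 0, "ay": 0, "az": 0}
    - {"claw": 1, "tx": 0, "ty": 0, "tz": 0, "ax": 0, "ay": 0, "az": 0}
    - {"claw": 1, "tx": 0, "ty": 0, "tz": 0, "ax": 0, "ay": 0, "az": 0}
    - {"claw": 1, "tx": 0, "ty": 0, "tz": 0, "ax": 0, "ay": 0, "az": 0}

```text
clock: 21.82
tcp_pos: [0.4532, -0.3658, 0.1789]
orientation: [0.544, 3.094, -0.0]
contact_force: [0.1, -0.6, -1.7]
grip_width: 0.0161
gripper_force: 98.8
```

arm_command:
  plan:
    - {"claw": 1, "tx": 0, "ty": 0, "tz": 0.001, "ax": 0, "ay": 0, "az": 0}
    - {"claw": 1, "tx": 0, "ty": 0, "tz": 0.001, "ax": 0, "ay": 0, "az": 0}
    - {"claw": 1, "tx": 0, "ty": 0, "tz": 0, "ax": 0, "ay": 0, "az": 0}
    - {"claw": 1, "tx": 0, "ty": 0, "tz": 0, "ax": 0, "ay": 0, "az": 0}
    - {"claw": 0.6, "tx": 0, "ty": 0, "tz": 0, "ax": 0, "ay": 0, "az": 0}
    - {"claw": 0.6, "tx": 0, "ty": 0, "tz": 0, "ax": 0, "ay": 0, "az": 0}
    - {"claw": 0, "tx": 0, "ty": 0, "tz": 0, "ax": 0, "ay": 0, "az": 0}
    - {"claw": 0, "tx": 0, "ty": 0, "tz": 0, "ax": 0, "ay": 0, "az": 0}
    - {"claw": 0, "tx": 0, "ty": 0, "tz": -0.01, "ax": 0, "ay": 0, "az": 0}
    - {"claw": 0, "tx": 0, "ty": 0, "tz": -0.02, "ax": 0, "ay": 0, "az": 0}

```text
clock: 22.65
tcp_pos: [0.4523, -0.3651, 0.2054]
orientation: [-0.543, -3.09, -0.003]
contact_force: [-0.1, -0.0, 0.2]
grip_width: 0.0804
gripper_force: 0.0
```

arm_command:
  plan:
    - {"claw": 0, "tx": 0, "ty": 0, "tz": -0.03, "ax": 0, "ay": 0, "az": 0}
    - {"claw": 0, "tx": 0, "ty": 0, "tz": -0.03, "ax": 0, "ay": 0, "az": 0}
    - {"claw": 0, "tx": 0, "ty": 0, "tz": -0.03, "ax": 0, "ay": 0, "az": 0}
    - {"claw": 0, "tx": 0, "ty": 0, "tz": -0.03, "ax": 0, "ay": 0, "az": 0}
    - {"claw": 0, "tx": 0, "ty": 0, "tz": -0.03, "ax": 0, "ay": 0, "az": 0}
    - {"claw": 0, "tx": 0, "ty": 0, "tz": -0.03, "ax": 0, "ay": 0, "az": 0}
    - {"claw": 0, "tx": 0, "ty": 0, "tz": 0, "ax": 0, "ay": 0, "az": -4.4}
    - {"claw": 0, "tx": 0, "ty": 0, "tz": 0, "ax": 0, "ay": 0, "az": -4.4}
    - {"claw": 0, "tx": 0, "ty": 0, "tz": 0, "ax": 0, "ay": 0, "az": 0}
    - {"claw": 0, "tx": 0, "ty": 0, "tz": 0, "ax": 0, "ay": 0, "az": 0}

```text
clock: 23.48
tcp_pos: [0.4528, -0.3658, 0.387]
orientation: [0.309, 3.126, 0.0]
contact_force: [-1.2, -0.5, -0.0]
grip_width: 0.0856
gripper_force: 0.0
```

```bash
python3 - <<'E'
from h import *
o=r.get_obs();P=o['tcp_pos'];print(P,yawof(o),o['joints'])
im,m,T=shot('wrist','w8.png')
find('blade',m,T,'wrist','tip'); find('mat',m,T,'wrist')
im,m,T=shot('top','t8.png')
find('column',m,T,'top'); find('blade',m,T,'top'); find('lid_edge',m,T,'top')
for k,n in(('cradle',0),): find('cradle0',m,T,'top')
print('view pt over columns', delta(P,[.50,.26,P[2]],-11.2))
E
```

```text
[ 0.45284821 -0.36575188  0.3870291 ] -11.27990207147988 [ 0.20816432  0.36485912  0.46618262  1.82711565 -0.19282629  0.99422115
  2.12753191]
tip blade 0.89 [ 0.446 -0.363  0.004] [251 161]
tip blade 0.63 [ 0.308 -0.589  0.   ] [10 72]
tip mat 0.87 [ 0.449 -0.372 -0.002] [244 163]
tip column 0.81 [0.564 0.258 0.02 ] [164 155]
tip column 0.77 [0.625 0.384 0.017] [127 138]
tip column 0.68 [0.474 0.359 0.013] [133 181]
tip column 0.6 [0.37  0.278 0.012] [157 212]
tip column 0.38 [0.581 0.05  0.026] [224 150]
tip blade 0.68 [ 0.149 -0.322  0.003] [335 277]
tip blade 0.47 [ 0.304 -0.594  0.004] [414 231]
tip blade 0.47 [0.561 0.263 0.018] [162 156]
tip blade 0.46 [ 0.445 -0.369  0.002] [346 190]
tip blade 0.42 [ 0.562 -0.051  0.028] [254 155]
tip lid_edge 0.75 [0.641 0.058 0.208] [218 115]
tip lid_edge 0.3 [ 0.686 -0.271 -0.004] [316 122]
tip cradle0 0.97 [0.58  0.048 0.027] [225 150]
tip cradle0 0.9 [0.592 0.097 0.03 ] [210 146]
tip cradle0 0.57 [ 0.572 -0.001  0.026] [239 152]
tip cradle0 0.22 [0.691 0.222 0.001] [176 120]
view pt over columns [ 0.0753  0.623  -0.    ]
```

View pics/w8.png

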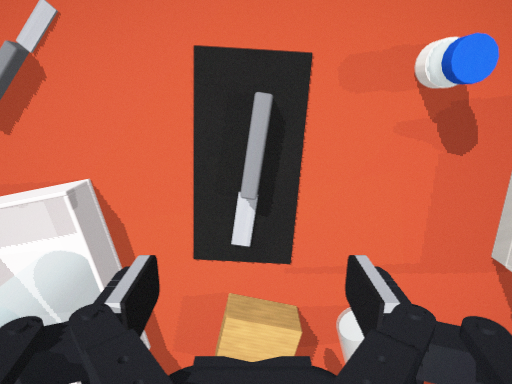

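The pry tool lies flat on the mat, from (263,95) to (240,245). Next I'll go over the columns for one close look.

arm_command:
  plan:
    - {"claw": 0, "tx": 0.0047, "ty": 0.039, "tz": 0, "ax": 0, "ay": 0, "az": 0}
    - {"claw": 0, "tx": 0.0047, "ty": 0.039, "tz": 0, "ax": 0, "ay": 0, "az": 0}
    - {"claw": 0, "tx": 0.0047, "ty": 0.039, "tz": 0, "ax": 0, "ay": 0, "az": 0}
    - {"claw": 0, "tx": 0.0047, "ty": 0.039, "tz": 0, "ax": 0, "ay": 0, "az": 0}
    - {"claw": 0, "tx": 0.0047, "ty": 0.039, "tz": 0, "ax": 0, "ay": 0, "az": 0}
    - {"claw": 0, "tx": 0.0047, "ty": 0.039, "tz": 0, "ax": 0, "ay": 0, "az": 0}
    - {"claw": 0, "tx": 0.0047, "ty": 0.039, "tz": 0, "ax": 0, "ay": 0, "az": 0}
    - {"claw": 0, "tx": 0.0047, "ty": 0.039, "tz": 0, "ax": 0, "ay": 0, "az": 0}
    - {"claw": 0, "tx": 0.0047, "ty": 0.039, "tz": 0, "ax": 0, "ay": 0, "az": 0}
    - {"claw": 0, "tx": 0.0047, "ty": 0.039, "tz": 0, "ax": 0, "ay": 0, "az": 0}

```text
clock: 24.72
tcp_pos: [0.4821, 0.0277, 0.3869]
orientation: [0.306, 3.126, 0.0]
contact_force: [1.1, -0.3, -0.5]
grip_width: 0.0852
gripper_force: 0.0
```

arm_command:
  plan:
    - {"claw": 0, "tx": 0.0047, "ty": 0.039, "tz": 0, "ax": 0, "ay": 0, "az": 0}
    - {"claw": 0, "tx": 0.0047, "ty": 0.039, "tz": 0, "ax": 0, "ay": 0, "az": 0}
    - {"claw": 0, "tx": 0.0047, "ty": 0.039, "tz": 0, "ax": 0, "ay": 0, "az": 0}
    - {"claw": 0, "tx": 0.0047, "ty": 0.039, "tz": 0, "ax": 0, "ay": 0, "az": 0}
    - {"claw": 0, "tx": 0.0047, "ty": 0.039, "tz": 0, "ax": 0, "ay": 0, "az": 0}
    - {"claw": 0, "tx": 0.0047, "ty": 0.039, "tz": 0, "ax": 0, "ay": 0, "az": 0}
    - {"claw": 0, "tx": 0, "ty": 0, "tz": 0, "ax": 0, "ay": 0, "az": 0}
    - {"claw": 0, "tx": 0, "ty": 0, "tz": 0, "ax": 0, "ay": 0, "az": 0}
    - {"claw": 0, "tx": 0, "ty": 0, "tz": 0, "ax": 0, "ay": 0, "az": 0}
    - {"claw": 0, "tx": 0, "ty": 0, "tz": 0, "ax": 0, "ay": 0, "az": 0}

```text
clock: 25.55
tcp_pos: [0.5002, 0.2593, 0.3866]
orientation: [-0.309, -3.126, 0.002]
contact_force: [-0.2, 0.1, -0.1]
grip_width: 0.0855
gripper_force: 0.0
```

```bash
cat >> h.py <<'E'
def cols(im,m,T,z=.014):
    hsv=cv2.cvtColor(im,cv2.COLOR_RGB2HSV); mk=((hsv[...,1]<110)&(hsv[...,2]>70)).astype(np.uint8)
    n,l,st,ce=cv2.connectedComponentsWithStats(mk); out=[]
    for i in range(1,n):
        if st[i,4]<150: continue
        p=np.argwhere(l==i)[:,::-1]; wp=np.array([unproj(m,T,u,v,z)[:2] for u,v in p[::2]],np.float32)
        c,s,a=cv2.minAreaRect(wp)
        if not(.085<max(s)<.135 and .02<min(s)<.05): continue
        b=cv2.boxPoints((c,s,a)); e=max((b[1]-b[0],b[2]-b[1]),key=np.linalg.norm); y=np.degrees(np.arctan2(e[1],e[0])); y=(y+90)%180-90
        print('col ctr',np.round(c,4),'size',np.round(s,3),'yaw',round(y,1),'px',ce[i].round(),st[i,:4]); out.append((*c,y))
    return out
E
python3 - <<'E'
from h import *
o=r.get_obs();P=o['tcp_pos'];print(P,yawof(o))
im,m,T=shot('wrist','w9.png'); find('column',m,T,'wrist'); cols(im,m,T)
E
```

```text
[0.50019976 0.2592828  0.38655805] -11.281813122173473
tip column 0.96 [0.38  0.272 0.015] [239  47]
tip column 0.85 [0.564 0.269 0.015] [270 222]
tip column 0.82 [0.481 0.365 0.015] [347 132]
tip column 0.65 [0.625 0.386 0.016] [378 252]
col ctr [0.3781 0.2771] size [0.104 0.032] yaw 18.2 px [245.  47.] [202   0  82 101]
col ctr [0.481  0.3678] size [0.116 0.032] yaw 9.6 px [348. 127.] [319  71  58 112]
col ctr [0.5633 0.2637] size [0.032 0.121] yaw -6.5 px [266. 218.] [247 169  37 101]
```

View pics/w9.png

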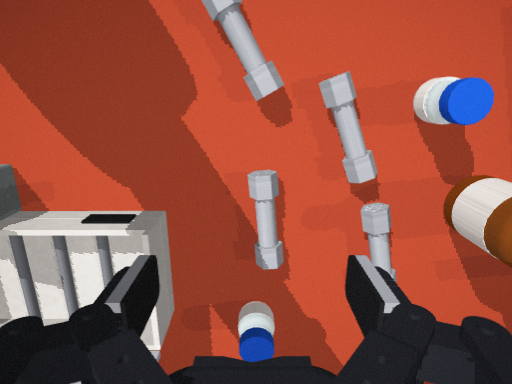

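Columns in the wrist picture: A at (267,220), C at (348,130), D at (243,47), and B partly hidden at (378,240). I'll take A first, into cradle 0.

arm_command:
  plan:
    - {"claw": 0, "tx": 0, "ty": 0, "tz": 0, "ax": 0, "ay": 0, "az": -4.8}
    - {"claw": 0, "tx": -0.0312, "ty": 0.007, "tz": 0, "ax": 0, "ay": 0, "az": 0}
    - {"claw": 0, "tx": -0.0312, "ty": 0.007, "tz": 0, "ax": 0, "ay": 0, "az": 0}
    - {"claw": 0, "tx": 0, "ty": 0, "tz": 0.033, "ax": 0, "ay": 0, "az": 0}
    - {"claw": 0, "tx": 0, "ty": 0, "tz": 0.033, "ax": 0, "ay": 0, "az": 0}
    - {"claw": 0, "tx": 0, "ty": 0, "tz": 0.033, "ax": 0, "ay": 0, "az": 0}
    - {"claw": 0, "tx": 0, "ty": 0, "tz": 0.033, "ax": 0, "ay": 0, "az": 0}
    - {"claw": 0, "tx": 0, "ty": 0, "tz": 0.033, "ax": 0, "ay": 0, "az": 0}
    - {"claw": 0, "tx": 0, "ty": 0, "tz": 0.033, "ax": 0, "ay": 0, "az": 0}
    - {"claw": 0, "tx": 0, "ty": 0, "tz": 0.01, "ax": 0, "ay": 0, "az": 0}

```text
clock: 26.48
tcp_pos: [0.5618, 0.266, 0.1742]
orientation: [-0.176, -3.131, 0.007]
contact_force: [-1.0, -1.4, 0.4]
grip_width: 0.0855
gripper_force: 0.0
```

arm_command:
  plan:
    - {"claw": 1, "tx": 0, "ty": 0, "tz": 0, "ax": 0, "ay": 0, "az": 0}
    - {"claw": 1, "tx": 0, "ty": 0, "tz": 0, "ax": 0, "ay": 0, "az": 0}
    - {"claw": 1, "tx": 0, "ty": 0, "tz": 0, "ax": 0, "ay": 0, "az": 0}
    - {"claw": 1, "tx": 0, "ty": 0, "tz": 0, "ax": 0, "ay": 0, "az": 0}
    - {"claw": 1, "tx": 0, "ty": 0, "tz": 0, "ax": 0, "ay": 0, "az": 0}
    - {"claw": 1, "tx": 0, "ty": 0, "tz": 0, "ax": 0, "ay": 0, "az": 0}
    - {"claw": 1, "tx": 0, "ty": 0, "tz": 0, "ax": 0, "ay": 0, "az": 0}
    - {"claw": 1, "tx": 0, "ty": 0, "tz": -0.01, "ax": 0, "ay": 0, "az": 0}
    - {"claw": 1, "tx": 0, "ty": 0, "tz": -0.02, "ax": 0, "ay": 0, "az": 0}
    - {"claw": 1, "tx": 0, "ty": 0, "tz": -0.03, "ax": 0, "ay": 0, "az": 0}
  squeeze: 70

```text
clock: 27.32
tcp_pos: [0.5621, 0.2676, 0.2377]
orientation: [-0.173, -3.133, 0.004]
contact_force: [0.4, -0.2, -2.2]
grip_width: 0.0194
gripper_force: 68.9
```

arm_command:
  plan:
    - {"claw": 1, "tx": 0, "ty": 0, "tz": -0.03, "ax": 0, "ay": 0, "az": 0}
    - {"claw": 1, "tx": 0, "ty": 0, "tz": -0.03, "ax": 0, "ay": 0, "az": 0}
    - {"claw": 1, "tx": 0, "ty": 0, "tz": -0.03, "ax": 0, "ay": 0, "az": 0}
    - {"claw": 1, "tx": 0, "ty": 0, "tz": 0, "ax": 0, "ay": 0, "az": 4.7}
    - {"claw": 1, "tx": 0, "ty": 0, "tz": 0, "ax": 0, "ay": 0, "az": 0}
    - {"claw": 1, "tx": 0, "ty": 0, "tz": 0, "ax": 0, "ay": 0, "az": 0}
    - {"claw": 1, "tx": 0, "ty": 0, "tz": 0, "ax": 0, "ay": 0, "az": 0}
    - {"claw": 1, "tx": 0, "ty": 0, "tz": 0, "ax": 0, "ay": 0, "az": 0}
    - {"claw": 1, "tx": 0, "ty": 0, "tz": 0, "ax": 0, "ay": 0, "az": 0}
    - {"claw": 1, "tx": 0, "ty": 0, "tz": 0, "ax": 0, "ay": 0, "az": 0}

```text
clock: 28.15
tcp_pos: [0.5633, 0.2679, 0.3279]
orientation: [-0.301, -3.126, 0.001]
contact_force: [0.2, 0.5, -2.3]
grip_width: 0.0193
gripper_force: 69.1
```

```bash
python3 - <<'E'
from h import *
o=r.get_obs();P=o['tcp_pos'];print(P,yawof(o),o['grip_width'],o['contact_force'])
im,m,T=shot('wrist','w10.png'); L=find('column',m,T,'wrist')
for d in L[:4]:
    p=W(T,d['location'])-P; print('off along case x %.4f y %.4f z %.3f'%(p[:2]@U,p[:2]@V,p[2]))
print([ (i,delta(P,case(0,y,P[2]),-11.2)) for i,y in enumerate((-.072,-.024,.024,.072))])
E
```

```text
[0.5633237  0.26792718 0.32786905] -11.007571456189279 0.019339214890101687 [ 0.20760451  0.53923486 -2.28064653]
tip column 0.91 [0.624 0.388 0.016] [389 222]
tip column 0.86 [0.479 0.367 0.016] [352  63]
tip column 0.62 [0.562 0.274 0.161] [262 259]
off along case x 0.0363 y 0.1292 z -0.312
off along case x -0.1016 y 0.0813 z -0.312
off along case x -0.0029 y 0.0058 z -0.167
[(0, array([-0.0592, -0.3066, -0.    ])), (1, array([-0.0592, -0.2586, -0.    ])), (2, array([-0.0592, -0.2106, -0.    ])), (3, array([-0.0592, -0.1626, -0.    ]))]
```

View pics/w10.png

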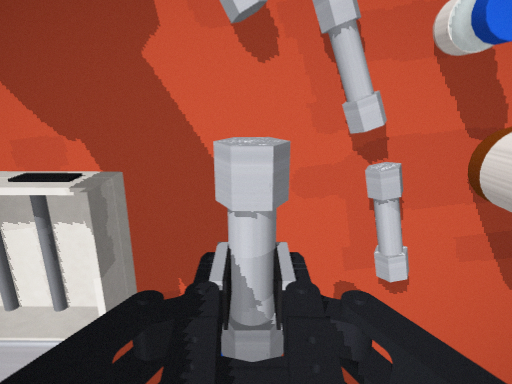

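arm_command:
  plan:
    - {"claw": 1, "tx": -0.0076, "ty": -0.0383, "tz": 0, "ax": 0, "ay": 0, "az": 0}
    - {"claw": 1, "tx": -0.0076, "ty": -0.0383, "tz": 0, "ax": 0, "ay": 0, "az": 0}
    - {"claw": 1, "tx": -0.0076, "ty": -0.0383, "tz": 0, "ax": 0, "ay": 0, "az": 0}
    - {"claw": 1, "tx": -0.0076, "ty": -0.0383, "tz": 0, "ax": 0, "ay": 0, "az": 0}
    - {"claw": 1, "tx": -0.0076, "ty": -0.0383, "tz": 0, "ax": 0, "ay": 0, "az": 0}
    - {"claw": 1, "tx": -0.0076, "ty": -0.0383, "tz": 0, "ax": 0, "ay": 0, "az": 0}
    - {"claw": 1, "tx": -0.0076, "ty": -0.0383, "tz": 0, "ax": 0, "ay": 0, "az": 0}
    - {"claw": 1, "tx": -0.0076, "ty": -0.0383, "tz": 0, "ax": 0, "ay": 0, "az": 0}
    - {"claw": 1, "tx": 0, "ty": 0, "tz": 0.01, "ax": 0, "ay": 0, "az": 0}
    - {"claw": 1, "tx": 0, "ty": 0, "tz": 0.02, "ax": 0, "ay": 0, "az": 0}

```text
clock: 29.08
tcp_pos: [0.5654, -0.0483, 0.3007]
orientation: [0.312, 3.121, -0.001]
contact_force: [0.1, -0.0, -2.9]
grip_width: 0.0193
gripper_force: 69.3
```

arm_command:
  plan:
    - {"claw": 1, "tx": 0, "ty": 0, "tz": 0.02, "ax": 0, "ay": 0, "az": 0}
    - {"claw": 1, "tx": 0, "ty": 0, "tz": 0.02, "ax": 0, "ay": 0, "az": 0}
    - {"claw": 1, "tx": 0, "ty": 0, "tz": 0.015, "ax": 0, "ay": 0, "az": 0}
    - {"claw": 1, "tx": 0, "ty": 0, "tz": 0.015, "ax": 0, "ay": 0, "az": 0}
    - {"claw": 1, "tx": 0, "ty": 0, "tz": 0.01, "ax": 0, "ay": 0, "az": 0}
    - {"claw": 1, "tx": 0, "ty": 0, "tz": 0.005, "ax": 0, "ay": 0, "az": 0}
    - {"claw": 1, "tx": 0, "ty": 0, "tz": 0.005, "ax": 0, "ay": 0, "az": 0}
    - {"claw": 1, "tx": 0, "ty": 0, "tz": 0, "ax": 0, "ay": 0, "az": 0}
    - {"claw": 1, "tx": 0, "ty": 0, "tz": 0, "ax": 0, "ay": 0, "az": 0}
    - {"claw": 1, "tx": 0, "ty": 0, "tz": 0, "ax": 0, "ay": 0, "az": 0}

```text
clock: 29.92
tcp_pos: [0.5649, -0.0444, 0.2094]
orientation: [0.302, 3.126, 0.0]
contact_force: [0.7, 0.6, -3.1]
grip_width: 0.0192
gripper_force: 69.3
```

arm_command:
  plan:
    - {"claw": 1, "tx": 0, "ty": 0, "tz": 0.002, "ax": 0, "ay": 0, "az": 0}
    - {"claw": 1, "tx": 0, "ty": 0, "tz": 0.002, "ax": 0, "ay": 0, "az": 0}
    - {"claw": 1, "tx": 0, "ty": 0, "tz": 0, "ax": 0, "ay": 0, "az": 0}
    - {"claw": 0.62, "tx": 0, "ty": 0, "tz": 0, "ax": 0, "ay": 0, "az": 0}
    - {"claw": 0.62, "tx": 0, "ty": 0, "tz": 0, "ax": 0, "ay": 0, "az": 0}
    - {"claw": 0.62, "tx": 0, "ty": 0, "tz": 0, "ax": 0, "ay": 0, "az": 0}
    - {"claw": 0.62, "tx": 0, "ty": 0, "tz": 0, "ax": 0, "ay": 0, "az": 0}
    - {"claw": 0.62, "tx": 0, "ty": 0, "tz": -0.01, "ax": 0, "ay": 0, "az": 0}
    - {"claw": 0.62, "tx": 0, "ty": 0, "tz": -0.02, "ax": 0, "ay": 0, "az": 0}
    - {"claw": 0.62, "tx": 0, "ty": 0, "tz": -0.03, "ax": 0, "ay": 0, "az": 0}

```text
clock: 30.75
tcp_pos: [0.5637, -0.0439, 0.2641]
orientation: [-0.301, -3.123, 0.0]
contact_force: [-0.1, 0.0, -0.7]
grip_width: 0.0327
gripper_force: 0.0
```

arm_command:
  plan:
    - {"claw": 0.3, "tx": 0, "ty": 0, "tz": -0.03, "ax": 0, "ay": 0, "az": 0}
    - {"claw": 0.3, "tx": 0, "ty": 0, "tz": -0.03, "ax": 0, "ay": 0, "az": 0}
    - {"claw": 0.3, "tx": 0, "ty": 0, "tz": 0, "ax": 0, "ay": 0, "az": -6.9}
    - {"claw": 0.3, "tx": 0, "ty": 0, "tz": 0, "ax": 0, "ay": 0, "az": -6.9}
    - {"claw": 0.3, "tx": 0, "ty": 0, "tz": 0, "ax": 0, "ay": 0, "az": -6.9}
    - {"claw": 0.3, "tx": 0.0014, "ty": 0.0382, "tz": 0, "ax": 0, "ay": 0, "az": 0}
    - {"claw": 0.3, "tx": 0.0014, "ty": 0.0382, "tz": 0, "ax": 0, "ay": 0, "az": 0}
    - {"claw": 0.3, "tx": 0.0014, "ty": 0.0382, "tz": 0, "ax": 0, "ay": 0, "az": 0}
    - {"claw": 0.3, "tx": 0.0014, "ty": 0.0382, "tz": 0, "ax": 0, "ay": 0, "az": 0}
    - {"claw": 0.3, "tx": 0.0014, "ty": 0.0382, "tz": 0, "ax": 0, "ay": 0, "az": 0}

```text
clock: 31.58
tcp_pos: [0.525, 0.1446, 0.3258]
orientation: [-0.264, 3.129, 0.001]
contact_force: [0.8, 1.3, -0.9]
grip_width: 0.0599
gripper_force: 0.0
```

```bash
python3 - <<'E'
from h import *
o=r.get_obs();P=o['tcp_pos'];print(P,yawof(o),o['grip_width'],o['contact_force'])
im,m,T=shot('wrist','w11.png'); L=find('column',m,T,'wrist'); cols(im,m,T)
im2,m2,T2=shot('top','t11.png'); L=find('column',m2,T2,'top')
E
```

```text
[0.52497615 0.14462503 0.32575859] 9.649287406882848 0.05990646284651429 [ 0.8345352   1.26099798 -0.91950578]
tip column 0.88 [ 0.562 -0.039  0.039] [ 25 197]
tip column 0.83 [0.479 0.367 0.016] [506 175]
tip column 0.73 [0.382 0.274 0.015] [443  36]
tip column 0.67 [0.625 0.388 0.016] [468 315]
tip column 0.47 [0.645 0.017 0.071] [ 73 315]
col ctr [0.4858 0.3596] size [0.12  0.031] yaw 23.3 px [500. 187.] [477 110  35 127]
col ctr [0.608  0.3937] size [0.09  0.045] yaw 0.8 px [481. 293.] [454 259  58  80]
tip column 0.79 [0.477 0.357 0.013] [134 181]
tip column 0.64 [ 0.563 -0.048  0.043] [253 154]
tip column 0.64 [0.627 0.382 0.015] [128 137]
```

View pics/w11.png

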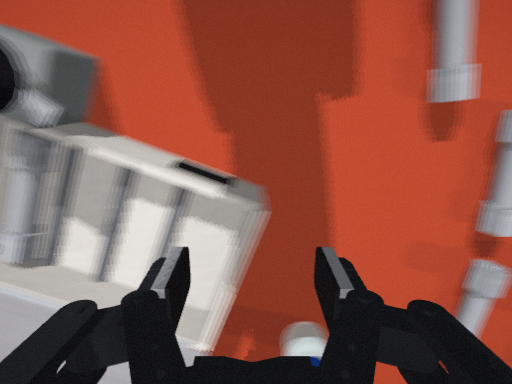

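Column A lies in cradle 0 at (18,190). Next is column C.

arm_command:
  plan:
    - {"claw": 0.3, "tx": 0.0014, "ty": 0.0382, "tz": 0, "ax": 0, "ay": 0, "az": 0}
    - {"claw": 0.3, "tx": 0.0014, "ty": 0.0382, "tz": 0, "ax": 0, "ay": 0, "az": 0}
    - {"claw": 0.3, "tx": 0.0014, "ty": 0.0382, "tz": 0, "ax": 0, "ay": 0, "az": 0}
    - {"claw": 0.3, "tx": 0.0014, "ty": 0.0382, "tz": 0, "ax": 0, "ay": 0, "az": 0}
    - {"claw": 0.3, "tx": 0.0014, "ty": 0.0382, "tz": 0, "ax": 0, "ay": 0, "az": 0}
    - {"claw": 0.3, "tx": 0.0014, "ty": 0.0382, "tz": 0, "ax": 0, "ay": 0, "az": 0}
    - {"claw": 0.3, "tx": 0, "ty": 0, "tz": 0, "ax": 0, "ay": 0, "az": 0}
    - {"claw": 0.3, "tx": 0, "ty": 0, "tz": 0, "ax": 0, "ay": 0, "az": 0}
    - {"claw": 0.3, "tx": 0, "ty": 0, "tz": 0, "ax": 0, "ay": 0, "az": 0}
    - {"claw": 0.3, "tx": 0, "ty": 0, "tz": 0, "ax": 0, "ay": 0, "az": 0}

```text
clock: 32.62
tcp_pos: [0.4801, 0.3649, 0.3248]
orientation: [-0.259, 3.13, -0.002]
contact_force: [0.3, -0.2, -0.8]
grip_width: 0.0599
gripper_force: 0.0
```

```bash
python3 - <<'E'
from h import *
o=r.get_obs();P=o['tcp_pos'];print(P,yawof(o),o['grip_width'])
im,m,T=shot('wrist','w12.png'); L=find('column',m,T,'wrist'); cols(im,m,T)
E
```

```text
[0.48009596 0.36492104 0.32480494] 9.45190094784559 0.05985349040351645
tip column 0.86 [0.483 0.37  0.014] [257 187]
tip column 0.84 [0.623 0.388 0.016] [250 320]
tip column 0.74 [0.38  0.277 0.013] [163  45]
col ctr [0.4818 0.3678] size [0.117 0.032] yaw 9.5 px [254. 179.] [235 119  39 127]
col ctr [0.6194 0.3874] size [0.115 0.033] yaw 0.8 px [251. 313.] [228 266  47  96]
```

arm_command:
  plan:
    - {"claw": 0.3, "tx": -0.002, "ty": 0.002, "tz": 0.016, "ax": 0, "ay": 0, "az": 0}
    - {"claw": 0.3, "tx": 0, "ty": 0, "tz": 0.03, "ax": 0, "ay": 0, "az": 0}
    - {"claw": 0.3, "tx": 0, "ty": 0, "tz": 0.03, "ax": 0, "ay": 0, "az": 0}
    - {"claw": 0.3, "tx": 0, "ty": 0, "tz": 0.03, "ax": 0, "ay": 0, "az": 0}
    - {"claw": 0.3, "tx": 0, "ty": 0, "tz": 0.03, "ax": 0, "ay": 0, "az": 0}
    - {"claw": 0.3, "tx": 0, "ty": 0, "tz": 0.01, "ax": 0, "ay": 0, "az": 0}
    - {"claw": 0.3, "tx": 0, "ty": 0, "tz": 0, "ax": 0, "ay": 0, "az": 0}
    - {"claw": 1, "tx": 0, "ty": 0, "tz": 0, "ax": 0, "ay": 0, "az": 0}
    - {"claw": 1, "tx": 0, "ty": 0, "tz": 0, "ax": 0, "ay": 0, "az": 0}
    - {"claw": 1, "tx": 0, "ty": 0, "tz": 0, "ax": 0, "ay": 0, "az": 0}

```text
clock: 33.55
tcp_pos: [0.4814, 0.3699, 0.1808]
orientation: [-0.264, 3.128, 0.003]
contact_force: [0.7, -1.4, -0.3]
grip_width: 0.024
gripper_force: 0.4
```

arm_command:
  plan:
    - {"claw": 1, "tx": 0, "ty": 0, "tz": 0, "ax": 0, "ay": 0, "az": 0}
    - {"claw": 1, "tx": 0, "ty": 0, "tz": 0, "ax": 0, "ay": 0, "az": 0}
    - {"claw": 1, "tx": 0, "ty": 0, "tz": 0, "ax": 0, "ay": 0, "az": 0}
    - {"claw": 1, "tx": 0, "ty": 0, "tz": -0.01, "ax": 0, "ay": 0, "az": 0}
    - {"claw": 1, "tx": 0, "ty": 0, "tz": -0.02, "ax": 0, "ay": 0, "az": 0}
    - {"claw": 1, "tx": 0, "ty": 0, "tz": -0.03, "ax": 0, "ay": 0, "az": 0}
    - {"claw": 1, "tx": 0, "ty": 0, "tz": -0.03, "ax": 0, "ay": 0, "az": 0}
    - {"claw": 1, "tx": 0, "ty": 0, "tz": -0.03, "ax": 0, "ay": 0, "az": 0}
    - {"claw": 1, "tx": 0, "ty": 0, "tz": -0.03, "ax": 0, "ay": 0, "az": 0}
    - {"claw": 1, "tx": 0, "ty": 0, "tz": 0, "ax": 0, "ay": 0, "az": 6.9}

```text
clock: 34.38
tcp_pos: [0.482, 0.3706, 0.3367]
orientation: [-0.075, 3.132, 0.013]
contact_force: [2.1, 1.1, -1.5]
grip_width: 0.0193
gripper_force: 68.7
```

arm_command:
  plan:
    - {"claw": 1, "tx": 0, "ty": 0, "tz": 0, "ax": 0, "ay": 0, "az": 6.9}
    - {"claw": 1, "tx": 0, "ty": 0, "tz": 0, "ax": 0, "ay": 0, "az": 6.9}
    - {"claw": 1, "tx": -0.0176, "ty": -0.0379, "tz": 0, "ax": 0, "ay": 0, "az": 0}
    - {"claw": 1, "tx": -0.0176, "ty": -0.0379, "tz": 0, "ax": 0, "ay": 0, "az": 0}
    - {"claw": 1, "tx": -0.0176, "ty": -0.0379, "tz": 0, "ax": 0, "ay": 0, "az": 0}
    - {"claw": 1, "tx": -0.0176, "ty": -0.0379, "tz": 0, "ax": 0, "ay": 0, "az": 0}
    - {"claw": 1, "tx": -0.0176, "ty": -0.0379, "tz": 0, "ax": 0, "ay": 0, "az": 0}
    - {"claw": 1, "tx": -0.0176, "ty": -0.0379, "tz": 0, "ax": 0, "ay": 0, "az": 0}
    - {"claw": 1, "tx": -0.0176, "ty": -0.0379, "tz": 0, "ax": 0, "ay": 0, "az": 0}
    - {"claw": 1, "tx": -0.0176, "ty": -0.0379, "tz": 0, "ax": 0, "ay": 0, "az": 0}

```text
clock: 35.22
tcp_pos: [0.5602, 0.0441, 0.3302]
orientation: [0.302, 3.126, 0.002]
contact_force: [1.1, 0.5, -1.5]
grip_width: 0.0199
gripper_force: 68.8
```

arm_command:
  plan:
    - {"claw": 1, "tx": -0.0176, "ty": -0.0379, "tz": 0, "ax": 0, "ay": 0, "az": 0}
    - {"claw": 1, "tx": 0, "ty": 0, "tz": 0.02, "ax": 0, "ay": 0, "az": 0}
    - {"claw": 1, "tx": 0, "ty": 0, "tz": 0.02, "ax": 0, "ay": 0, "az": 0}
    - {"claw": 1, "tx": 0, "ty": 0, "tz": 0, "ax": 0, "ay": 0, "az": 0}
    - {"claw": 1, "tx": 0, "ty": 0, "tz": 0, "ax": 0, "ay": 0, "az": 0}
    - {"claw": 1, "tx": 0, "ty": 0, "tz": 0, "ax": 0, "ay": 0, "az": 0}
    - {"claw": 1, "tx": 0, "ty": 0, "tz": 0, "ax": 0, "ay": 0, "az": 0}
    - {"claw": 1, "tx": 0, "ty": 0, "tz": 0, "ax": 0, "ay": 0, "az": 0}
    - {"claw": 1, "tx": 0, "ty": 0, "tz": 0, "ax": 0, "ay": 0, "az": 0}
    - {"claw": 1, "tx": 0, "ty": 0, "tz": 0, "ax": 0, "ay": 0, "az": 0}

```text
clock: 36.05
tcp_pos: [0.5705, 0.0058, 0.2893]
orientation: [0.301, 3.126, 0.0]
contact_force: [-0.0, -0.9, -1.4]
grip_width: 0.019
gripper_force: 68.9
```

```bash
python3 - <<'E'
from h import *
o=r.get_obs();P=o['tcp_pos'];print(P,yawof(o),o['grip_width'],o['contact_force'])
im,m,T=shot('wrist','w13.png'); L=find('column',m,T,'wrist')
for d in L[:4]:
    p=W(T,d['location'])-P; print('off along case x %.4f y %.4f z %.3f'%(p[:2]@U,p[:2]@V,p[2]))
print(delta(P,case(0,-.024,.209),-11.2))
E
```

```text
[0.57046189 0.00579872 0.28928643] -11.012771831144187 0.01899509232599624 [-0.049115   -0.87113323 -1.37017729]
tip column 0.9 [ 0.561 -0.037  0.043] [188 207]
off along case x -0.0006 y -0.0437 z -0.246
[-0.0013 -0.0029  0.0803]
```

arm_command:
  plan:
    - {"claw": 1, "tx": -0.001, "ty": -0.003, "tz": 0.015, "ax": 0, "ay": 0, "az": 0}
    - {"claw": 1, "tx": 0, "ty": 0, "tz": 0.02, "ax": 0, "ay": 0, "az": 0}
    - {"claw": 1, "tx": 0, "ty": 0, "tz": 0.02, "ax": 0, "ay": 0, "az": 0}
    - {"claw": 1, "tx": 0, "ty": 0, "tz": 0.015, "ax": 0, "ay": 0, "az": 0}
    - {"claw": 1, "tx": 0, "ty": 0, "tz": 0.01, "ax": 0, "ay": 0, "az": 0}
    - {"claw": 1, "tx": 0, "ty": 0, "tz": 0.0015, "ax": 0, "ay": 0, "az": 0}
    - {"claw": 1, "tx": 0, "ty": 0, "tz": 0.001, "ax": 0, "ay": 0, "az": 0}
    - {"claw": 1, "tx": 0, "ty": 0, "tz": 0.001, "ax": 0, "ay": 0, "az": 0}
    - {"claw": 1, "tx": 0, "ty": 0, "tz": 0, "ax": 0, "ay": 0, "az": 0}
    - {"claw": 1, "tx": 0, "ty": 0, "tz": 0, "ax": 0, "ay": 0, "az": 0}

```text
clock: 36.98
tcp_pos: [0.571, 0.0024, 0.2059]
orientation: [0.302, 3.126, 0.0]
contact_force: [0.4, 0.4, -1.3]
grip_width: 0.0194
gripper_force: 72.0
```

arm_command:
  plan:
    - {"claw": 0.64, "tx": 0, "ty": 0, "tz": 0, "ax": 0, "ay": 0, "az": 0}
    - {"claw": 0.64, "tx": 0, "ty": 0, "tz": 0, "ax": 0, "ay": 0, "az": 0}
    - {"claw": 0.64, "tx": 0, "ty": 0, "tz": 0, "ax": 0, "ay": 0, "az": 0}
    - {"claw": 0.64, "tx": 0, "ty": 0, "tz": 0, "ax": 0, "ay": 0, "az": 0}
    - {"claw": 0.64, "tx": 0, "ty": 0, "tz": -0.01, "ax": 0, "ay": 0, "az": 0}
    - {"claw": 0.64, "tx": 0, "ty": 0, "tz": -0.02, "ax": 0, "ay": 0, "az": 0}
    - {"claw": 0.64, "tx": 0, "ty": 0, "tz": -0.03, "ax": 0, "ay": 0, "az": 0}
    - {"claw": 0.3, "tx": 0, "ty": 0, "tz": -0.03, "ax": 0, "ay": 0, "az": 0}
    - {"claw": 0.3, "tx": 0, "ty": 0, "tz": -0.03, "ax": 0, "ay": 0, "az": 0}
    - {"claw": 0.3, "tx": 0, "ty": 0, "tz": 0, "ax": 0, "ay": 0, "az": 0}

```text
clock: 37.82
tcp_pos: [0.5729, 0.0023, 0.3321]
orientation: [0.302, 3.116, 0.004]
contact_force: [1.4, -1.1, -0.3]
grip_width: 0.06
gripper_force: 0.0
```

```bash
python3 - <<'E'
from h import *
o=r.get_obs();P=o['tcp_pos'];print(P,yawof(o),o['grip_width'])
im2,m2,T2=shot('top','t14.png'); L=find('column',m2,T2,'top')
im,m,T=shot('wrist','w14.png'); find('column',m,T,'wrist')
print('B',delta(P,[.6225,.387,P[2]],.8),'D',delta(P,[.375,.277,P[2]],18))
E
```

```text
[0.57289291 0.00234244 0.33214084] -11.058073329500742 0.05997978300573763
tip column 0.76 [0.627 0.384 0.015] [127 137]
tip column 0.76 [0.371 0.279 0.014] [156 212]
tip column 0.41 [ 0.565 -0.048  0.042] [253 153]
tip column 0.9 [ 0.562 -0.04   0.04 ] [197 189]
tip column 0.63 [0.568 0.007 0.041] [253 186]
B [-0.055   0.3839 -0.    ] D [ 0.1033  0.3224 -0.    ]
```

View pics/w14.png

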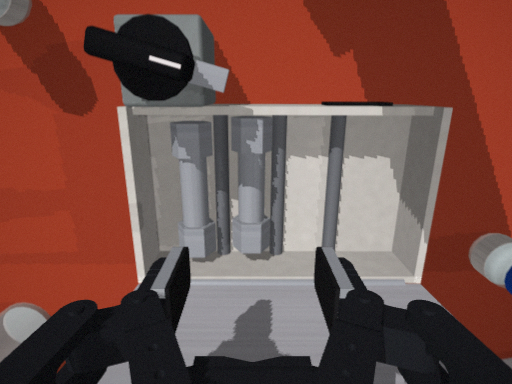

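Columns A and C lie in cradles 0 and 1 at (193,190) and (251,185), and the knob is at its open end. Next is column B.

arm_command:
  plan:
    - {"claw": 0.3, "tx": 0, "ty": 0, "tz": 0, "ax": 0, "ay": 0, "az": -5.9}
    - {"claw": 0.3, "tx": 0, "ty": 0, "tz": 0, "ax": 0, "ay": 0, "az": -5.9}
    - {"claw": 0.3, "tx": 0, "ty": 0.0384, "tz": 0, "ax": 0, "ay": 0, "az": 0}
    - {"claw": 0.3, "tx": 0, "ty": 0.0384, "tz": 0, "ax": 0, "ay": 0, "az": 0}
    - {"claw": 0.3, "tx": 0, "ty": 0.0384, "tz": 0, "ax": 0, "ay": 0, "az": 0}
    - {"claw": 0.3, "tx": 0, "ty": 0.0384, "tz": 0, "ax": 0, "ay": 0, "az": 0}
    - {"claw": 0.3, "tx": 0, "ty": 0.0384, "tz": 0, "ax": 0, "ay": 0, "az": 0}
    - {"claw": 0.3, "tx": 0, "ty": 0.0384, "tz": 0, "ax": 0, "ay": 0, "az": 0}
    - {"claw": 0.3, "tx": 0, "ty": 0.0384, "tz": 0, "ax": 0, "ay": 0, "az": 0}
    - {"claw": 0.3, "tx": 0, "ty": 0.0384, "tz": 0, "ax": 0, "ay": 0, "az": 0}

```text
clock: 38.85
tcp_pos: [0.5658, 0.3113, 0.3235]
orientation: [0.021, -3.139, 0.002]
contact_force: [0.9, -0.0, 1.0]
grip_width: 0.0597
gripper_force: 0.0
```

arm_command:
  plan:
    - {"claw": 0.3, "tx": 0, "ty": 0.0384, "tz": 0, "ax": 0, "ay": 0, "az": 0}
    - {"claw": 0.3, "tx": 0, "ty": 0.0384, "tz": 0, "ax": 0, "ay": 0, "az": 0}
    - {"claw": 0.3, "tx": -0.0275, "ty": 0, "tz": 0, "ax": 0, "ay": 0, "az": 0}
    - {"claw": 0.3, "tx": -0.0275, "ty": 0, "tz": 0, "ax": 0, "ay": 0, "az": 0}
    - {"claw": 0.3, "tx": 0, "ty": 0, "tz": 0.02, "ax": 0, "ay": 0, "az": 0}
    - {"claw": 0.3, "tx": 0, "ty": 0, "tz": 0.02, "ax": 0, "ay": 0, "az": 0}
    - {"claw": 0.3, "tx": 0, "ty": 0, "tz": 0.01, "ax": 0, "ay": 0, "az": 0}
    - {"claw": 0.3, "tx": 0, "ty": 0, "tz": 0, "ax": 0, "ay": 0, "az": 0}
    - {"claw": 0.3, "tx": 0, "ty": 0, "tz": 0, "ax": 0, "ay": 0, "az": 0}
    - {"claw": 0.3, "tx": 0, "ty": 0, "tz": 0, "ax": 0, "ay": 0, "az": 0}

```text
clock: 39.68
tcp_pos: [0.6207, 0.3874, 0.2759]
orientation: [-0.021, 3.141, 0.001]
contact_force: [-0.8, -0.1, 0.7]
grip_width: 0.0595
gripper_force: 0.0
```

```bash
python3 - <<'E'
from h import *
o=r.get_obs();P=o['tcp_pos'];print(P,yawof(o),o['grip_width'])
im,m,T=shot('wrist','w15.png'); L=find('column',m,T,'wrist'); C=cols(im,m,T)
for c in C: print(delta(P,[c[0],c[1],.1786],yawof(o)))
im2,m2,T2=shot('top'); L=find('column',m2,T2,'top')
E
```

```text
[0.62067736 0.38741168 0.27590235] 0.7752708857284367 0.05952008920625289
tip column 0.56 [0.625 0.39  0.017] [254 208]
col ctr [0.6289 0.3875] size [0.12  0.032] yaw 0.8 px [250. 203.] [227 131  46 150]
[-0.0082 -0.      0.0973]
tip column 0.84 [ 0.563 -0.047  0.044] [253 154]
tip column 0.72 [0.627 0.382 0.016] [128 137]
tip column 0.69 [0.371 0.277 0.012] [157 211]
tip column 0.51 [ 0.563 -0.003  0.041] [240 154]
```

arm_command:
  plan:
    - {"claw": 0.3, "tx": -0.0055, "ty": 0, "tz": 0.01, "ax": 0, "ay": 0, "az": 0}
    - {"claw": 0.3, "tx": 0, "ty": 0, "tz": 0.025, "ax": 0, "ay": 0, "az": 0}
    - {"claw": 0.3, "tx": 0, "ty": 0, "tz": 0.025, "ax": 0, "ay": 0, "az": 0}
    - {"claw": 0.3, "tx": 0, "ty": 0, "tz": 0.025, "ax": 0, "ay": 0, "az": 0}
    - {"claw": 0.3, "tx": 0, "ty": 0, "tz": 0.0123, "ax": 0, "ay": 0, "az": 0}
    - {"claw": 0.3, "tx": 0, "ty": 0, "tz": 0, "ax": 0, "ay": 0, "az": 0}
    - {"claw": 1, "tx": 0, "ty": 0, "tz": 0, "ax": 0, "ay": 0, "az": 0}
    - {"claw": 1, "tx": 0, "ty": 0, "tz": 0, "ax": 0, "ay": 0, "az": 0}
    - {"claw": 1, "tx": 0, "ty": 0, "tz": 0, "ax": 0, "ay": 0, "az": 0}
    - {"claw": 1, "tx": 0, "ty": 0, "tz": 0, "ax": 0, "ay": 0, "az": 0}

```text
clock: 40.72
tcp_pos: [0.627, 0.3876, 0.1803]
orientation: [-0.021, 3.139, 0.003]
contact_force: [-0.5, -1.0, 5.0]
grip_width: 0.0194
gripper_force: 68.6
```

arm_command:
  plan:
    - {"claw": 1, "tx": 0, "ty": 0, "tz": 0, "ax": 0, "ay": 0, "az": 0}
    - {"claw": 1, "tx": 0, "ty": 0, "tz": 0, "ax": 0, "ay": 0, "az": 0}
    - {"claw": 1, "tx": 0, "ty": 0, "tz": 0, "ax": 0, "ay": 0, "az": 0}
    - {"claw": 1, "tx": 0, "ty": 0, "tz": -0.01, "ax": 0, "ay": 0, "az": 0}
    - {"claw": 1, "tx": 0, "ty": 0, "tz": -0.02, "ax": 0, "ay": 0, "az": 0}
    - {"claw": 1, "tx": 0, "ty": 0, "tz": -0.03, "ax": 0, "ay": 0, "az": 0}
    - {"claw": 1, "tx": 0, "ty": 0, "tz": -0.03, "ax": 0, "ay": 0, "az": 0}
    - {"claw": 1, "tx": 0, "ty": 0, "tz": -0.03, "ax": 0, "ay": 0, "az": 0}
    - {"claw": 1, "tx": 0, "ty": 0, "tz": -0.03, "ax": 0, "ay": 0, "az": 0}
    - {"claw": 1, "tx": 0, "ty": 0, "tz": 0, "ax": 0, "ay": 0, "az": 6}

```text
clock: 41.55
tcp_pos: [0.6279, 0.3878, 0.3366]
orientation: [0.143, 3.129, 0.012]
contact_force: [1.5, 0.9, 0.1]
grip_width: 0.0191
gripper_force: 68.7
```

arm_command:
  plan:
    - {"claw": 1, "tx": 0, "ty": 0, "tz": 0, "ax": 0, "ay": 0, "az": 6}
    - {"claw": 1, "tx": -0.0023, "ty": -0.0377, "tz": 0, "ax": 0, "ay": 0, "az": 0}
    - {"claw": 1, "tx": -0.0023, "ty": -0.0377, "tz": 0, "ax": 0, "ay": 0, "az": 0}
    - {"claw": 1, "tx": -0.0023, "ty": -0.0377, "tz": 0, "ax": 0, "ay": 0, "az": 0}
    - {"claw": 1, "tx": -0.0023, "ty": -0.0377, "tz": 0, "ax": 0, "ay": 0, "az": 0}
    - {"claw": 1, "tx": -0.0023, "ty": -0.0377, "tz": 0, "ax": 0, "ay": 0, "az": 0}
    - {"claw": 1, "tx": -0.0023, "ty": -0.0377, "tz": 0, "ax": 0, "ay": 0, "az": 0}
    - {"claw": 1, "tx": -0.0023, "ty": -0.0377, "tz": 0, "ax": 0, "ay": 0, "az": 0}
    - {"claw": 1, "tx": -0.0023, "ty": -0.0377, "tz": 0, "ax": 0, "ay": 0, "az": 0}
    - {"claw": 1, "tx": -0.0023, "ty": -0.0377, "tz": 0, "ax": 0, "ay": 0, "az": 0}

```text
clock: 42.38
tcp_pos: [0.5795, 0.0486, 0.3287]
orientation: [0.307, 3.126, 0.001]
contact_force: [0.3, -1.1, -1.7]
grip_width: 0.0194
gripper_force: 68.8
```

arm_command:
  plan:
    - {"claw": 1, "tx": 0, "ty": 0, "tz": 0.02, "ax": 0, "ay": 0, "az": 0}
    - {"claw": 1, "tx": 0, "ty": 0, "tz": 0.02, "ax": 0, "ay": 0, "az": 0}
    - {"claw": 1, "tx": 0, "ty": 0, "tz": 0, "ax": 0, "ay": 0, "az": 0}
    - {"claw": 1, "tx": 0, "ty": 0, "tz": 0, "ax": 0, "ay": 0, "az": 0}
    - {"claw": 1, "tx": 0, "ty": 0, "tz": 0, "ax": 0, "ay": 0, "az": 0}
    - {"claw": 1, "tx": 0, "ty": 0, "tz": 0, "ax": 0, "ay": 0, "az": 0}
    - {"claw": 1, "tx": 0, "ty": 0, "tz": 0, "ax": 0, "ay": 0, "az": 0}
    - {"claw": 1, "tx": 0, "ty": 0, "tz": 0, "ax": 0, "ay": 0, "az": 0}
    - {"claw": 1, "tx": 0, "ty": 0, "tz": 0, "ax": 0, "ay": 0, "az": 0}
    - {"claw": 1, "tx": 0, "ty": 0, "tz": 0, "ax": 0, "ay": 0, "az": 0}

```text
clock: 43.22
tcp_pos: [0.5804, 0.0505, 0.2882]
orientation: [0.307, 3.126, 0.0]
contact_force: [0.6, -0.8, -2.7]
grip_width: 0.0195
gripper_force: 69.0
```

```bash
python3 - <<'E'
from h import *
o=r.get_obs();P=o['tcp_pos'];print(P,yawof(o),o['grip_width'],o['contact_force'])
im,m,T=shot('wrist','w16.png'); L=find('column',m,T,'wrist')
for d in L[:4]:
    p=W(T,d['location'])-P; print('off along case x %.4f y %.4f z %.3f'%(p[:2]@U,p[:2]@V,p[2]))
print(delta(P,case(0,.024,.2055),-11.2))
E
```

```text
[0.58036613 0.05048204 0.28817488] -11.225494564959215 0.01947278346074017 [ 0.60935697 -0.83183066 -2.67117213]
tip column 0.86 [0.569 0.005 0.04 ] [184 204]
tip column 0.75 [ 0.562 -0.037  0.038] [125 206]
tip column 0.7 [0.578 0.054 0.125] [255 263]
off along case x -0.0023 y -0.0468 z -0.248
off along case x -0.0006 y -0.0896 z -0.250
off along case x -0.0028 y 0.0029 z -0.163
[-0.0002 -0.0006  0.0827]
```

arm_command:
  plan:
    - {"claw": 1, "tx": 0, "ty": 0, "tz": 0.02, "ax": 0, "ay": 0, "az": 0}
    - {"claw": 1, "tx": 0, "ty": 0, "tz": 0.02, "ax": 0, "ay": 0, "az": 0}
    - {"claw": 1, "tx": 0, "ty": 0, "tz": 0.02, "ax": 0, "ay": 0, "az": 0}
    - {"claw": 1, "tx": 0, "ty": 0, "tz": 0.01, "ax": 0, "ay": 0, "az": 0}
    - {"claw": 1, "tx": 0, "ty": 0, "tz": 0.01, "ax": 0, "ay": 0, "az": 0}
    - {"claw": 1, "tx": 0, "ty": 0, "tz": 0.0025, "ax": 0, "ay": 0, "az": 0}
    - {"claw": 1, "tx": 0, "ty": 0, "tz": 0, "ax": 0, "ay": 0, "az": 0}
    - {"claw": 1, "tx": 0, "ty": 0, "tz": 0, "ax": 0, "ay": 0, "az": 0}
    - {"claw": 0.64, "tx": 0, "ty": 0, "tz": 0, "ax": 0, "ay": 0, "az": 0}
    - {"claw": 0.64, "tx": 0, "ty": 0, "tz": 0, "ax": 0, "ay": 0, "az": 0}

```text
clock: 44.15
tcp_pos: [0.5806, 0.0489, 0.2063]
orientation: [0.31, 3.125, -0.002]
contact_force: [-1.0, -4.4, 5.3]
grip_width: 0.0307
gripper_force: 4.1
```

arm_command:
  plan:
    - {"claw": 0.64, "tx": 0, "ty": 0, "tz": 0, "ax": 0, "ay": 0, "az": 0}
    - {"claw": 0.64, "tx": 0, "ty": 0, "tz": 0, "ax": 0, "ay": 0, "az": 0}
    - {"claw": 0.64, "tx": 0, "ty": 0, "tz": -0.01, "ax": 0, "ay": 0, "az": 0}
    - {"claw": 0.64, "tx": 0, "ty": 0, "tz": -0.02, "ax": 0, "ay": 0, "az": 0}
    - {"claw": 0.64, "tx": 0, "ty": 0, "tz": -0.03, "ax": 0, "ay": 0, "az": 0}
    - {"claw": 0.3, "tx": 0, "ty": 0, "tz": -0.03, "ax": 0, "ay": 0, "az": 0}
    - {"claw": 0.3, "tx": 0, "ty": 0, "tz": -0.03, "ax": 0, "ay": 0, "az": 0}
    - {"claw": 0.3, "tx": 0, "ty": 0, "tz": 0, "ax": 0, "ay": 0, "az": -7}
    - {"claw": 0.3, "tx": 0, "ty": 0, "tz": 0, "ax": 0, "ay": 0, "az": -7}
    - {"claw": 0.3, "tx": 0, "ty": 0, "tz": 0, "ax": 0, "ay": 0, "az": -7}

```text
clock: 44.98
tcp_pos: [0.5806, 0.0509, 0.3274]
orientation: [-0.277, 3.126, 0.001]
contact_force: [0.7, -0.4, -0.2]
grip_width: 0.0598
gripper_force: 0.0
```

arm_command:
  plan:
    - {"claw": 0.3, "tx": 0, "ty": 0, "tz": 0, "ax": 0, "ay": 0, "az": -7}
    - {"claw": 0.3, "tx": 0, "ty": 0, "tz": 0, "ax": 0, "ay": 0, "az": -1.2}
    - {"claw": 0.3, "tx": 0.0175, "ty": 0.0398, "tz": 0, "ax": 0, "ay": 0, "az": 0}
    - {"claw": 0.3, "tx": 0.0175, "ty": 0.0398, "tz": 0, "ax": 0, "ay": 0, "az": 0}
    - {"claw": 0.3, "tx": 0.0175, "ty": 0.0398, "tz": 0, "ax": 0, "ay": 0, "az": 0}
    - {"claw": 0.3, "tx": 0.0175, "ty": 0.0398, "tz": 0, "ax": 0, "ay": 0, "az": 0}
    - {"claw": 0.3, "tx": 0.0175, "ty": 0.0398, "tz": 0, "ax": 0, "ay": 0, "az": 0}
    - {"claw": 0.3, "tx": 0.0175, "ty": 0.0398, "tz": 0, "ax": 0, "ay": 0, "az": 0}
    - {"claw": 0.3, "tx": 0.0175, "ty": 0.0398, "tz": 0, "ax": 0, "ay": 0, "az": 0}
    - {"claw": 0.3, "tx": 0, "ty": 0, "tz": 0, "ax": 0, "ay": 0, "az": 0}

```text
clock: 45.82
tcp_pos: [0.381, 0.2746, 0.3262]
orientation: [0.504, -3.1, -0.006]
contact_force: [-0.3, -0.1, -0.5]
grip_width: 0.0595
gripper_force: 0.0
```

```bash
python3 - <<'E'
from h import *
im2,m2,T2=shot('top'); L=find('column',m2,T2,'top')
r.grab_frame('scene')
im,m,T=shot('wrist','w17.png'); o=r.get_obs();P=o['tcp_pos'];print(P,yawof(o),o['grip_width']); L=find('column',m,T,'wrist'); C=cols(im,m,T)
for c in C: print(delta(P,[c[0],c[1],.1786],yawof(o)))
E
```

```text
tip column 0.81 [ 0.566 -0.005  0.04 ] [240 153]
tip column 0.75 [0.58  0.048 0.043] [225 149]
tip column 0.73 [0.371 0.276 0.012] [157 212]
tip column 0.71 [ 0.565 -0.045  0.045] [252 153]
tip column 0.52 [ 0.561 -0.051  0.026] [254 155]
[0.38690576 0.26763725 0.32577562] 17.827786654398032 0.059704804788530325
tip column 0.56 [0.378 0.277 0.015] [262 178]
col ctr [0.3774 0.2765] size [0.116 0.032] yaw 18.0 px [262. 170.] [244 109  39 128]
[0.0064 0.0114 0.1472]
```

arm_command:
  plan:
    - {"claw": 0.3, "tx": 0.0032, "ty": 0.0057, "tz": 0, "ax": 0, "ay": 0, "az": 0}
    - {"claw": 0.3, "tx": 0.0032, "ty": 0.0057, "tz": 0, "ax": 0, "ay": 0, "az": 0}
    - {"claw": 0.3, "tx": 0, "ty": 0, "tz": 0.025, "ax": 0, "ay": 0, "az": 0}
    - {"claw": 0.3, "tx": 0, "ty": 0, "tz": 0.025, "ax": 0, "ay": 0, "az": 0}
    - {"claw": 0.3, "tx": 0, "ty": 0, "tz": 0.025, "ax": 0, "ay": 0, "az": 0}
    - {"claw": 0.3, "tx": 0, "ty": 0, "tz": 0.025, "ax": 0, "ay": 0, "az": 0}
    - {"claw": 0.3, "tx": 0, "ty": 0, "tz": 0, "ax": 0, "ay": 0, "az": 0}
    - {"claw": 0.3, "tx": 0, "ty": 0, "tz": 0, "ax": 0, "ay": 0, "az": 0}
    - {"claw": 0.3, "tx": 0, "ty": 0, "tz": 0, "ax": 0, "ay": 0, "az": 0}
    - {"claw": 0.3, "tx": 0, "ty": 0, "tz": 0, "ax": 0, "ay": 0, "az": 0}

```text
clock: 46.9
tcp_pos: [0.3773, 0.2775, 0.2268]
orientation: [-0.489, 3.101, 0.002]
contact_force: [0.3, -0.1, -0.0]
grip_width: 0.0598
gripper_force: 0.0
```

```bash
python3 - <<'E'
from h import *
im,m,T=shot('wrist','w18.png'); o=r.get_obs();P=o['tcp_pos'];print(P,yawof(o),o['joints'].round(2)); L=find('column',m,T,'wrist'); C=cols(im,m,T)
print(delta(P,[.3777,.277,.1786],yawof(o)))
E
```

```text
[0.37726158 0.27744413 0.22686283] 17.93890435136868 [-0.73  0.41 -0.04  2.18  0.03  0.55  1.08]
tip column 0.95 [0.377 0.276 0.016] [248 225]
col ctr [0.3788 0.2773] size [0.121 0.032] yaw 18.1 px [249. 214.] [219 126  59 186]
[-0.0003 -0.0006  0.0483]
```

arm_command:
  plan:
    - {"claw": 0.3, "tx": 0, "ty": 0, "tz": 0.02, "ax": 0, "ay": 0, "az": 0}
    - {"claw": 0.3, "tx": 0, "ty": 0, "tz": 0.02, "ax": 0, "ay": 0, "az": 0}
    - {"claw": 0.3, "tx": 0, "ty": 0, "tz": 0.0083, "ax": 0, "ay": 0, "az": 0}
    - {"claw": 0.3, "tx": 0, "ty": 0, "tz": 0, "ax": 0, "ay": 0, "az": 0}
    - {"claw": 1, "tx": 0, "ty": 0, "tz": 0, "ax": 0, "ay": 0, "az": 0}
    - {"claw": 1, "tx": 0, "ty": 0, "tz": 0, "ax": 0, "ay": 0, "az": 0}
    - {"claw": 1, "tx": 0, "ty": 0, "tz": 0, "ax": 0, "ay": 0, "az": 0}
    - {"claw": 1, "tx": 0, "ty": 0, "tz": 0, "ax": 0, "ay": 0, "az": 0}
    - {"claw": 1, "tx": 0, "ty": 0, "tz": 0, "ax": 0, "ay": 0, "az": 0}
    - {"claw": 1, "tx": 0, "ty": 0, "tz": 0, "ax": 0, "ay": 0, "az": 0}

```text
clock: 47.83
tcp_pos: [0.3771, 0.2772, 0.1783]
orientation: [-0.49, 3.102, 0.001]
contact_force: [-1.6, -1.3, 7.0]
grip_width: 0.0195
gripper_force: 68.2
```

arm_command:
  plan:
    - {"claw": 1, "tx": 0, "ty": 0, "tz": -0.01, "ax": 0, "ay": 0, "az": 0}
    - {"claw": 1, "tx": 0, "ty": 0, "tz": -0.02, "ax": 0, "ay": 0, "az": 0}
    - {"claw": 1, "tx": 0, "ty": 0, "tz": -0.03, "ax": 0, "ay": 0, "az": 0}
    - {"claw": 1, "tx": 0, "ty": 0, "tz": -0.03, "ax": 0, "ay": 0, "az": 0}
    - {"claw": 1, "tx": 0, "ty": 0, "tz": -0.03, "ax": 0, "ay": 0, "az": 0}
    - {"claw": 1, "tx": 0, "ty": 0, "tz": -0.03, "ax": 0, "ay": 0, "az": 0}
    - {"claw": 1, "tx": 0, "ty": 0, "tz": 0, "ax": 0, "ay": 0, "az": 7}
    - {"claw": 1, "tx": 0, "ty": 0, "tz": 0, "ax": 0, "ay": 0, "az": 7}
    - {"claw": 1, "tx": 0, "ty": 0, "tz": 0, "ax": 0, "ay": 0, "az": 7}
    - {"claw": 1, "tx": 0, "ty": 0, "tz": 0, "ax": 0, "ay": 0, "az": 7}

```text
clock: 48.67
tcp_pos: [0.3763, 0.2766, 0.3282]
orientation: [0.284, 3.128, 0.001]
contact_force: [-0.2, 0.6, -1.5]
grip_width: 0.0195
gripper_force: 69.2
```

arm_command:
  plan:
    - {"claw": 1, "tx": 0, "ty": 0, "tz": 0, "ax": 0, "ay": 0, "az": 1.2}
    - {"claw": 1, "tx": -0.0304, "ty": -0.0169, "tz": 0, "ax": 0, "ay": 0, "az": 0}
    - {"claw": 1, "tx": -0.0304, "ty": -0.0169, "tz": 0, "ax": 0, "ay": 0, "az": 0}
    - {"claw": 1, "tx": -0.0304, "ty": -0.0169, "tz": 0, "ax": 0, "ay": 0, "az": 0}
    - {"claw": 1, "tx": -0.0304, "ty": -0.0169, "tz": 0, "ax": 0, "ay": 0, "az": 0}
    - {"claw": 1, "tx": -0.0304, "ty": -0.0169, "tz": 0, "ax": 0, "ay": 0, "az": 0}
    - {"claw": 1, "tx": -0.0304, "ty": -0.0169, "tz": 0, "ax": 0, "ay": 0, "az": 0}
    - {"claw": 1, "tx": -0.0304, "ty": -0.0169, "tz": 0, "ax": 0, "ay": 0, "az": 0}
    - {"claw": 1, "tx": -0.0304, "ty": -0.0169, "tz": 0, "ax": 0, "ay": 0, "az": 0}
    - {"claw": 1, "tx": 0, "ty": 0, "tz": 0, "ax": 0, "ay": 0, "az": 0}

```text
clock: 49.5
tcp_pos: [0.5929, 0.0904, 0.328]
orientation: [0.316, 3.121, -0.004]
contact_force: [-0.1, -0.4, -3.1]
grip_width: 0.0196
gripper_force: 69.2
```

```bash
python3 - <<'E'
from h import *
r.grab_frame('top');r.grab_frame('top')
im,m,T=shot('wrist','w19.png'); o=r.get_obs();P=o['tcp_pos'];print(P,yawof(o),o['grip_width'],o['contact_force']); L=find('column',m,T,'wrist')
for d in L[:4]:
    p=W(T,d['location'])-P; print('off along case x %.4f y %.4f z %.3f'%(p[:2]@U,p[:2]@V,p[2]))
print(delta(P,case(0,.072,.2055),-11.2))
E
```

```text
[0.58848201 0.09688187 0.32702436] -11.173647792688188 0.019396913070505305 [ 0.28128238  1.26005235 -2.96289831]
tip column 0.77 [0.591 0.101 0.163] [261 268]
tip column 0.76 [0.578 0.051 0.044] [194 190]
tip column 0.73 [0.569 0.006 0.044] [138 190]
tip column 0.58 [ 0.565 -0.039  0.041] [ 85 194]
tip column 0.37 [0.582 0.053 0.024] [201 188]
off along case x 0.0015 y 0.0041 z -0.164
off along case x -0.0019 y -0.0469 z -0.283
off along case x -0.0018 y -0.0928 z -0.283
off along case x 0.0029 y -0.1381 z -0.286
[-0.0013  0.0003  0.1215]
```

arm_command:
  plan:
    - {"claw": 1, "tx": -0.001, "ty": 0, "tz": 0.02, "ax": 0, "ay": 0, "az": 0}
    - {"claw": 1, "tx": 0, "ty": 0, "tz": 0.03, "ax": 0, "ay": 0, "az": 0}
    - {"claw": 1, "tx": 0, "ty": 0, "tz": 0.03, "ax": 0, "ay": 0, "az": 0}
    - {"claw": 1, "tx": 0, "ty": 0, "tz": 0.02, "ax": 0, "ay": 0, "az": 0}
    - {"claw": 1, "tx": 0, "ty": 0, "tz": 0.015, "ax": 0, "ay": 0, "az": 0}
    - {"claw": 1, "tx": 0, "ty": 0, "tz": 0.006, "ax": 0, "ay": 0, "az": 0}
    - {"claw": 1, "tx": 0, "ty": 0, "tz": 0, "ax": 0, "ay": 0, "az": 0}
    - {"claw": 1, "tx": 0, "ty": 0, "tz": 0, "ax": 0, "ay": 0, "az": 0}
    - {"claw": 0.64, "tx": 0, "ty": 0, "tz": 0, "ax": 0, "ay": 0, "az": 0}
    - {"claw": 0.64, "tx": 0, "ty": 0, "tz": 0, "ax": 0, "ay": 0, "az": 0}

```text
clock: 50.53
tcp_pos: [0.5902, 0.0974, 0.2072]
orientation: [0.306, 3.125, 0.001]
contact_force: [0.3, 0.8, 0.2]
grip_width: 0.0307
gripper_force: 0.0
```

arm_command:
  plan:
    - {"claw": 0.64, "tx": 0, "ty": 0, "tz": 0, "ax": 0, "ay": 0, "az": 0}
    - {"claw": 0.64, "tx": 0, "ty": 0, "tz": 0, "ax": 0, "ay": 0, "az": 0}
    - {"claw": 0.64, "tx": 0, "ty": 0, "tz": -0.01, "ax": 0, "ay": 0, "az": 0}
    - {"claw": 0.64, "tx": 0, "ty": 0, "tz": -0.02, "ax": 0, "ay": 0, "az": 0}
    - {"claw": 0.64, "tx": 0, "ty": 0, "tz": -0.03, "ax": 0, "ay": 0, "az": 0}
    - {"claw": 0.64, "tx": 0, "ty": 0, "tz": -0.03, "ax": 0, "ay": 0, "az": 0}
    - {"claw": 0.64, "tx": 0, "ty": 0, "tz": -0.03, "ax": 0, "ay": 0, "az": 0}
    - {"claw": 0.64, "tx": 0, "ty": 0, "tz": -0.03, "ax": 0, "ay": 0, "az": 0}
    - {"claw": 1, "tx": 0, "ty": 0, "tz": -0.03, "ax": 0, "ay": 0, "az": 0}
    - {"claw": 1, "tx": 0, "ty": 0, "tz": -0.03, "ax": 0, "ay": 0, "az": 0}

```text
clock: 51.37
tcp_pos: [0.5894, 0.0965, 0.4187]
orientation: [0.308, 3.126, 0.001]
contact_force: [0.9, -0.3, 0.3]
grip_width: 0.0078
gripper_force: 0.0
```

```bash
python3 - <<'E'
from h import *
im2,m2,T2=shot('top','t20.png'); find('column',m2,T2,'top'); find('lid_edge',m2,T2,'top'); find('blade',m2,T2,'top')
im,m,T=shot('wrist','w20.png'); o=r.get_obs();P=o['tcp_pos'];print(P,yawof(o),o['grip_width'],o['contact_force'])
for d in find('column',m,T,'wrist'):
    p=W(T,d['location'])[:2]-CT; print(p@U,p@V)
cv2.imwrite('pics/v20.png',np.hstack([cv2.resize(im[...,::-1],(400,300)),cv2.resize(im2[100:205,190:330,::-1],(400,300))]))
print(delta(P,case(.107,0,P[2]),-11.2))
E
```

```text
tip column 0.85 [ 0.565 -0.048  0.045] [253 153]
tip column 0.74 [0.579 0.048 0.042] [225 149]
tip column 0.53 [ 0.563 -0.003  0.04 ] [240 154]
tip lid_edge 0.79 [0.643 0.058 0.204] [218 116]
tip blade 0.78 [ 0.305 -0.591  0.004] [413 230]
tip blade 0.77 [ 0.447 -0.364  0.003] [345 189]
[0.58947856 0.09667838 0.4162992 ] -11.24040156552322 2.9272333314795244e-06 [-0.4137728  -0.34456854 -0.31291968]
tip column 0.92 [0.569 0.004 0.042] [163 166]
tip column 0.87 [0.58  0.053 0.043] [209 167]
tip column 0.84 [0.591 0.1   0.039] [253 168]
tip column 0.79 [ 0.566 -0.037  0.043] [126 170]
-0.002270405552372231 -0.023368835402106016
-0.0013178326648455605 0.026927973079567593
0.0010169455303052548 0.07513470667752485
0.0023824638885829616 -0.0635726521811748
[-0.1073 -0.0717 -0.    ]
```

View pics/v20.png

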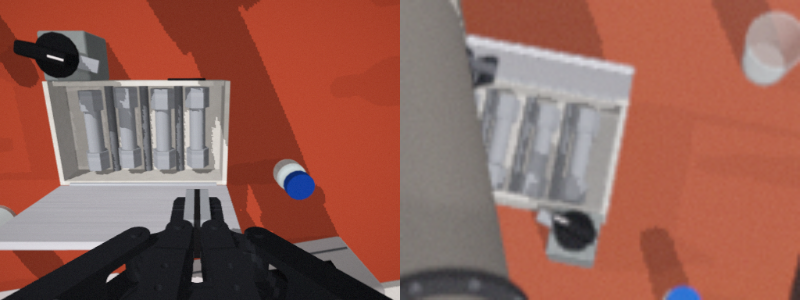

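All four columns lie flat, one to a cradle, at x 92, 125, 163 and 198 in the left half, and the pry tool is on its mat. I'll go behind the lid with the fingers shut.

arm_command:
  plan:
    - {"claw": 1, "tx": -0.0268, "ty": -0.018, "tz": 0, "ax": 0, "ay": 0, "az": 0}
    - {"claw": 1, "tx": -0.0268, "ty": -0.018, "tz": 0, "ax": 0, "ay": 0, "az": 0}
    - {"claw": 1, "tx": -0.0268, "ty": -0.018, "tz": 0, "ax": 0, "ay": 0, "az": 0}
    - {"claw": 1, "tx": -0.0268, "ty": -0.018, "tz": 0, "ax": 0, "ay": 0, "az": 0}
    - {"claw": 1, "tx": 0, "ty": 0, "tz": 0, "ax": 0, "ay": 0, "az": 0}
    - {"claw": 1, "tx": 0, "ty": 0, "tz": 0, "ax": 0, "ay": 0, "az": 0}
    - {"claw": 1, "tx": 0, "ty": 0, "tz": 0.02, "ax": 0, "ay": 0, "az": 0}
    - {"claw": 1, "tx": 0, "ty": 0, "tz": 0.02, "ax": 0, "ay": 0, "az": 0}
    - {"claw": 1, "tx": 0, "ty": 0, "tz": 0.0175, "ax": 0, "ay": 0, "az": 0}
    - {"claw": 1, "tx": 0, "ty": 0, "tz": 0, "ax": 0, "ay": 0, "az": 0}

```text
clock: 52.5
tcp_pos: [0.6788, 0.007, 0.3536]
orientation: [-0.304, -3.118, 0.001]
contact_force: [-2.0, -1.0, -0.7]
grip_width: -0.0002
gripper_force: 0.0
```

```bash
python3 - <<'E'
from h import *
o=r.get_obs();P=o['tcp_pos'];d=P[:2]-CT;print(P,d@U,d@V,yawof(o),o['contact_force'])
x0=d@U;z0=P[2]; s=.115
# waypoints tcp case (x,z): tip front lower edge on the outer face
px,pz=x0,z0
for th in np.linspace(1.5,0,21):
    x=.0685-s*np.cos(th)+.008*np.sin(th)+.011; z=.070+s*np.sin(th)+.008*np.cos(th)+.173
    print(round(th,3),'tx %.4f tz %.4f'%(px-x,pz-z)); px,pz=x,z
E
```

```text
[0.67875831 0.00697598 0.35360237] 0.10475086900454307 0.0010420454011427752 -11.129296234505157 [-1.98320662 -0.99287122 -0.65971232]
1.5 tx 0.0254 tz -0.0047
1.425 tx 0.0086 tz 0.0003
1.35 tx 0.0086 tz 0.0010
1.275 tx 0.0085 tz 0.0016
1.2 tx 0.0083 tz 0.0023
1.125 tx 0.0082 tz 0.0029
1.05 tx 0.0079 tz 0.0035
0.975 tx 0.0076 tz 0.0041
0.9 tx 0.0073 tz 0.0046
0.825 tx 0.0069 tz 0.0052
0.75 tx 0.0065 tz 0.0057
0.675 tx 0.0061 tz 0.0061
0.6 tx 0.0056 tz 0.0066
0.525 tx 0.0051 tz 0.0070
0.45 tx 0.0046 tz 0.0073
0.375 tx 0.0040 tz 0.0077
0.3 tx 0.0034 tz 0.0079
0.225 tx 0.0028 tz 0.0082
0.15 tx 0.0022 tz 0.0084
0.075 tx 0.0016 tz 0.0085
0.0 tx 0.0009 tz 0.0086
```

arm_command:
  plan:
    - {"claw": 1, "tx": 0.009, "ty": 0, "tz": 0, "ax": 0, "ay": 0, "az": 0}
    - {"claw": 1, "tx": 0.009, "ty": 0, "tz": 0, "ax": 0, "ay": 0, "az": 0}
    - {"claw": 1, "tx": 0.0075, "ty": 0, "tz": 0, "ax": 0, "ay": 0, "az": 0}
    - {"claw": 1, "tx": 0.0086, "ty": 0, "tz": 0.0003, "ax": 0, "ay": 0, "az": 0}
    - {"claw": 1, "tx": 0.0086, "ty": 0, "tz": 0.001, "ax": 0, "ay": 0, "az": 0}
    - {"claw": 1, "tx": 0.0085, "ty": 0, "tz": 0.0016, "ax": 0, "ay": 0, "az": 0}
    - {"claw": 1, "tx": 0.0083, "ty": 0, "tz": 0.0023, "ax": 0, "ay": 0, "az": 0}
    - {"claw": 1, "tx": 0.0082, "ty": 0, "tz": 0.0029, "ax": 0, "ay": 0, "az": 0}
    - {"claw": 1, "tx": 0.0079, "ty": 0, "tz": 0.0035, "ax": 0, "ay": 0, "az": 0}
    - {"claw": 1, "tx": 0.0076, "ty": 0, "tz": 0.0041, "ax": 0, "ay": 0, "az": 0}

```text
clock: 53.33
tcp_pos: [0.5985, 0.0216, 0.3426]
orientation: [-0.308, -3.126, -0.0]
contact_force: [0.2, -0.0, 1.8]
grip_width: 0.0001
gripper_force: 0.7
```

```bash
python3 - <<'E'
from h import *
im,m,T=shot('scene','s21.png')
o=r.get_obs();P=o['tcp_pos'];d=P[:2]-CT;print(P,d@U,d@V,o['contact_force'])
th=.975; print('want x',.0685-.115*np.cos(th)+.008*np.sin(th)+.011,'z',.243+.115*np.sin(th)+.008*np.cos(th))
find('lid_edge',m,T,'scene'); print('edge z at th',.074+.137*np.sin(th))
E
```

```text
[0.59701341 0.02197812 0.34142369] 0.021648860825073828 -0.00011920191281133027 [-1.15356866  0.65163567  0.4676042 ]
want x 0.0215872889471638 z 0.34267506156762934
tip lid_edge 0.89 [0.581 0.068 0.182] [309 190]
edge z at th 0.18739515867891432
```

The lid is following at about 0.97 rad, so I'll carry on down to shut.

arm_command:
  plan:
    - {"claw": 1, "tx": 0.0073, "ty": 0, "tz": 0.0046, "ax": 0, "ay": 0, "az": 0}
    - {"claw": 1, "tx": 0.0069, "ty": 0, "tz": 0.0052, "ax": 0, "ay": 0, "az": 0}
    - {"claw": 1, "tx": 0.0065, "ty": 0, "tz": 0.0057, "ax": 0, "ay": 0, "az": 0}
    - {"claw": 1, "tx": 0.0061, "ty": 0, "tz": 0.0061, "ax": 0, "ay": 0, "az": 0}
    - {"claw": 1, "tx": 0.0056, "ty": 0, "tz": 0.0066, "ax": 0, "ay": 0, "az": 0}
    - {"claw": 1, "tx": 0.0051, "ty": 0, "tz": 0.007, "ax": 0, "ay": 0, "az": 0}
    - {"claw": 1, "tx": 0.0046, "ty": 0, "tz": 0.0073, "ax": 0, "ay": 0, "az": 0}
    - {"claw": 1, "tx": 0.004, "ty": 0, "tz": 0.0077, "ax": 0, "ay": 0, "az": 0}
    - {"claw": 1, "tx": 0.0034, "ty": 0, "tz": 0.0079, "ax": 0, "ay": 0, "az": 0}
    - {"claw": 1, "tx": 0.0028, "ty": 0, "tz": 0.0082, "ax": 0, "ay": 0, "az": 0}

```text
clock: 54.27
tcp_pos: [0.5476, 0.0318, 0.2757]
orientation: [-0.307, -3.126, 0.0]
contact_force: [-0.6, 0.1, 0.4]
grip_width: 0.0001
gripper_force: 0.4
```

arm_command:
  plan:
    - {"claw": 1, "tx": 0.0022, "ty": 0, "tz": 0.0084, "ax": 0, "ay": 0, "az": 0}
    - {"claw": 1, "tx": 0.0016, "ty": 0, "tz": 0.0085, "ax": 0, "ay": 0, "az": 0}
    - {"claw": 1, "tx": 0.0009, "ty": 0, "tz": 0.0066, "ax": 0, "ay": 0, "az": 0}
    - {"claw": 1, "tx": 0, "ty": 0, "tz": 0.001, "ax": 0, "ay": 0, "az": 0}
    - {"claw": 1, "tx": 0, "ty": 0, "tz": 0, "ax": 0, "ay": 0, "az": 0}
    - {"claw": 1, "tx": 0, "ty": 0, "tz": 0, "ax": 0, "ay": 0, "az": 0}
    - {"claw": 1, "tx": 0, "ty": 0, "tz": 0, "ax": 0, "ay": 0, "az": 0}
    - {"claw": 1, "tx": 0, "ty": 0, "tz": 0, "ax": 0, "ay": 0, "az": 0}
    - {"claw": 1, "tx": 0, "ty": 0, "tz": 0, "ax": 0, "ay": 0, "az": 0}
    - {"claw": 1, "tx": 0, "ty": 0, "tz": 0, "ax": 0, "ay": 0, "az": 0}

```text
clock: 55.1
tcp_pos: [0.5435, 0.0326, 0.2521]
orientation: [0.308, 3.126, -0.0]
contact_force: [0.1, 0.2, -0.3]
grip_width: -0.0001
gripper_force: 0.0
```

arm_command:
  plan:
    - {"claw": 1, "tx": 0, "ty": 0, "tz": 0.001, "ax": 0, "ay": 0, "az": 0}
    - {"claw": 1, "tx": 0, "ty": 0, "tz": 0.001, "ax": 0, "ay": 0, "az": 0}
    - {"claw": 1, "tx": 0, "ty": 0, "tz": 0.0005, "ax": 0, "ay": 0, "az": 0}
    - {"claw": 1, "tx": 0, "ty": 0, "tz": 0, "ax": 0, "ay": 0, "az": 0}
    - {"claw": 1, "tx": 0, "ty": 0, "tz": 0, "ax": 0, "ay": 0, "az": 0}
    - {"claw": 1, "tx": 0, "ty": 0, "tz": 0, "ax": 0, "ay": 0, "az": 0}
    - {"claw": 1, "tx": 0, "ty": 0, "tz": 0, "ax": 0, "ay": 0, "az": 0}
    - {"claw": 1, "tx": 0, "ty": 0, "tz": 0, "ax": 0, "ay": 0, "az": 0}
    - {"claw": 1, "tx": 0, "ty": 0, "tz": 0, "ax": 0, "ay": 0, "az": 0}
    - {"claw": 1, "tx": 0, "ty": 0, "tz": 0, "ax": 0, "ay": 0, "az": 0}

```text
clock: 55.93
tcp_pos: [0.5436, 0.0325, 0.2513]
orientation: [0.308, 3.126, 0.001]
contact_force: [-5.9, -0.7, 18.4]
grip_width: 0.0
gripper_force: 9.1
```

arm_command:
  plan:
    - {"claw": 1, "tx": 0, "ty": 0, "tz": -0.025, "ax": 0, "ay": 0, "az": 0}
    - {"claw": 0, "tx": 0, "ty": 0, "tz": -0.025, "ax": 0, "ay": 0, "az": 0}
    - {"claw": 0, "tx": 0, "ty": 0, "tz": -0.025, "ax": 0, "ay": 0, "az": 0}
    - {"claw": 0, "tx": 0, "ty": 0, "tz": -0.025, "ax": 0, "ay": 0, "az": 0}
    - {"claw": 0, "tx": 0.0209, "ty": -0.0277, "tz": 0, "ax": 0, "ay": 0, "az": 0}
    - {"claw": 0, "tx": 0.0209, "ty": -0.0277, "tz": 0, "ax": 0, "ay": 0, "az": 0}
    - {"claw": 0, "tx": 0.0209, "ty": -0.0277, "tz": 0, "ax": 0, "ay": 0, "az": 0}
    - {"claw": 0, "tx": 0, "ty": 0, "tz": 0, "ax": 0, "ay": 0, "az": -6.8}
    - {"claw": 0, "tx": 0, "ty": 0, "tz": 0, "ax": 0, "ay": 0, "az": -6.8}
    - {"claw": 0, "tx": 0, "ty": 0, "tz": 0, "ax": 0, "ay": 0, "az": -6.8}

```text
clock: 56.77
tcp_pos: [0.4652, -0.0372, 0.3498]
orientation: [-0.258, 3.13, 0.0]
contact_force: [0.0, -0.9, 0.4]
grip_width: 0.0854
gripper_force: 0.0
```

arm_command:
  plan:
    - {"claw": 0, "tx": 0, "ty": 0, "tz": 0, "ax": 0, "ay": 0, "az": -6.8}
    - {"claw": 0, "tx": 0, "ty": 0, "tz": 0, "ax": 0, "ay": 0, "az": -6.8}
    - {"claw": 0, "tx": 0, "ty": 0, "tz": 0, "ax": 0, "ay": 0, "az": -6.8}
    - {"claw": 0, "tx": 0, "ty": 0, "tz": 0, "ax": 0, "ay": 0, "az": -6.8}
    - {"claw": 0, "tx": 0, "ty": 0, "tz": 0, "ax": 0, "ay": 0, "az": -6.8}
    - {"claw": 0, "tx": 0, "ty": 0, "tz": 0, "ax": 0, "ay": 0, "az": -6.8}
    - {"claw": 0, "tx": 0, "ty": 0, "tz": 0, "ax": 0, "ay": 0, "az": -6.8}
    - {"claw": 0, "tx": 0, "ty": 0, "tz": 0, "ax": 0, "ay": 0, "az": -6.8}
    - {"claw": 0, "tx": 0, "ty": 0, "tz": 0, "ax": 0, "ay": 0, "az": 0}
    - {"claw": 0, "tx": 0, "ty": 0, "tz": 0, "ax": 0, "ay": 0, "az": 0}

```text
clock: 57.6
tcp_pos: [0.4657, -0.0368, 0.3496]
orientation: [-1.65, 2.674, 0.0]
contact_force: [0.2, -0.5, 0.4]
grip_width: 0.0855
gripper_force: 0.0
```

```bash
python3 - <<'E'
from h import *
im,m,T=shot('wrist','w22.png'); o=r.get_obs();P=o['tcp_pos'];print(P,yawof(o),o['joints'].round(2)[-1])
find('knob_grip',m,T,'wrist'); find('lid_edge',m,T,'wrist')
print(delta(P,[.4657,-.0366,.2685],yawof(o)))
E
```

```text
[ 0.46568979 -0.03677895  0.34955969] 63.33343166160183 2.63
tip knob_grip 0.97 [ 0.464 -0.033  0.109] [257 214]
tip lid_edge 0.76 [0.515 0.085 0.075] [263 333]
[-0.0002  0.0001  0.0811]
```

View pics/w22.png

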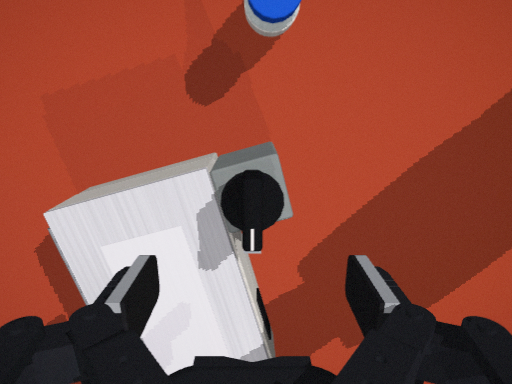

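The lid is shut, and the knob's wing lies along the tool's x between the fingers. I'll go down, grip it and turn it back clockwise.

arm_command:
  plan:
    - {"claw": 0, "tx": 0, "ty": 0, "tz": 0.03, "ax": 0, "ay": 0, "az": 0}
    - {"claw": 0, "tx": 0, "ty": 0, "tz": 0.03, "ax": 0, "ay": 0, "az": 0}
    - {"claw": 0, "tx": 0, "ty": 0, "tz": 0.021, "ax": 0, "ay": 0, "az": 0}
    - {"claw": 0, "tx": 0, "ty": 0, "tz": 0, "ax": 0, "ay": 0, "az": 0}
    - {"claw": 1, "tx": 0, "ty": 0, "tz": 0, "ax": 0, "ay": 0, "az": 0}
    - {"claw": 1, "tx": 0, "ty": 0, "tz": 0, "ax": 0, "ay": 0, "az": 0}
    - {"claw": 1, "tx": 0, "ty": 0, "tz": 0, "ax": 0, "ay": 0, "az": 0}
    - {"claw": 1, "tx": 0, "ty": 0, "tz": 0, "ax": 0, "ay": 0, "az": 0}
    - {"claw": 1, "tx": 0, "ty": 0, "tz": 0, "ax": 0, "ay": 0, "az": 0}
    - {"claw": 1, "tx": 0, "ty": 0, "tz": 0, "ax": 0, "ay": 0, "az": 0}
  squeeze: 60

```text
clock: 58.58
tcp_pos: [0.4658, -0.0366, 0.2693]
orientation: [-1.654, 2.67, -0.0]
contact_force: [-7.9, 3.8, 28.6]
grip_width: 0.0128
gripper_force: 61.6
```

arm_command:
  plan:
    - {"claw": 1, "tx": 0, "ty": 0, "tz": 0, "ax": 0, "ay": 0, "az": 0}
    - {"claw": 1, "tx": 0, "ty": 0, "tz": 0, "ax": 0, "ay": 0, "az": 6}
    - {"claw": 1, "tx": 0, "ty": 0, "tz": 0, "ax": 0, "ay": 0, "az": 6}
    - {"claw": 1, "tx": 0, "ty": 0, "tz": 0, "ax": 0, "ay": 0, "az": 6}
    - {"claw": 1, "tx": 0, "ty": 0, "tz": 0, "ax": 0, "ay": 0, "az": 6}
    - {"claw": 1, "tx": 0, "ty": 0, "tz": 0, "ax": 0, "ay": 0, "az": 6}
    - {"claw": 1, "tx": 0, "ty": 0, "tz": 0, "ax": 0, "ay": 0, "az": 6}
    - {"claw": 1, "tx": 0, "ty": 0, "tz": 0, "ax": 0, "ay": 0, "az": 6}
    - {"claw": 1, "tx": 0, "ty": 0, "tz": 0, "ax": 0, "ay": 0, "az": 6}
    - {"claw": 1, "tx": 0, "ty": 0, "tz": 0, "ax": 0, "ay": 0, "az": 6}

```text
clock: 59.42
tcp_pos: [0.466, -0.0369, 0.2695]
orientation: [-0.253, 3.13, 0.0]
contact_force: [-2.5, -0.3, 7.3]
grip_width: 0.0127
gripper_force: 58.7
```

arm_command:
  plan:
    - {"claw": 1, "tx": 0, "ty": 0, "tz": 0, "ax": 0, "ay": 0, "az": 6}
    - {"claw": 1, "tx": 0, "ty": 0, "tz": 0, "ax": 0, "ay": 0, "az": 6}
    - {"claw": 1, "tx": 0, "ty": 0, "tz": 0, "ax": 0, "ay": 0, "az": 6}
    - {"claw": 1, "tx": 0, "ty": 0, "tz": 0, "ax": 0, "ay": 0, "az": 2.5}
    - {"claw": 1, "tx": 0, "ty": 0, "tz": 0, "ax": 0, "ay": 0, "az": 0}
    - {"claw": 1, "tx": 0, "ty": 0, "tz": 0, "ax": 0, "ay": 0, "az": 0}
    - {"claw": 1, "tx": 0, "ty": 0, "tz": 0, "ax": 0, "ay": 0, "az": 0}
    - {"claw": 1, "tx": 0, "ty": 0, "tz": 0, "ax": 0, "ay": 0, "az": 0}
    - {"claw": 1, "tx": 0, "ty": 0, "tz": 0, "ax": 0, "ay": 0, "az": 0}
    - {"claw": 1, "tx": 0, "ty": 0, "tz": 0, "ax": 0, "ay": 0, "az": 0}

```text
clock: 60.25
tcp_pos: [0.466, -0.0371, 0.2695]
orientation: [0.3, 3.126, 0.0]
contact_force: [-2.4, -1.1, 7.7]
grip_width: 0.0134
gripper_force: 58.9
```

arm_command:
  plan:
    - {"claw": 0, "tx": 0, "ty": 0, "tz": 0, "ax": 0, "ay": 0, "az": 0}
    - {"claw": 0, "tx": 0, "ty": 0, "tz": 0, "ax": 0, "ay": 0, "az": 0}
    - {"claw": 0, "tx": 0, "ty": 0, "tz": 0, "ax": 0, "ay": 0, "az": 0}
    - {"claw": 0, "tx": 0, "ty": 0, "tz": 0, "ax": 0, "ay": 0, "az": 0}
    - {"claw": 0, "tx": 0, "ty": 0, "tz": -0.02, "ax": 0, "ay": 0, "az": 0}
    - {"claw": 0, "tx": 0, "ty": 0, "tz": -0.03, "ax": 0, "ay": 0, "az": 0}
    - {"claw": 0, "tx": 0, "ty": 0, "tz": -0.03, "ax": 0, "ay": 0, "az": 0}
    - {"claw": 0, "tx": 0, "ty": 0, "tz": -0.03, "ax": 0, "ay": 0, "az": 0}
    - {"claw": 0, "tx": 0, "ty": 0, "tz": 0, "ax": 0, "ay": 0, "az": 0}
    - {"claw": 0, "tx": 0, "ty": 0, "tz": 0, "ax": 0, "ay": 0, "az": 0}

```text
clock: 61.08
tcp_pos: [0.4662, -0.0366, 0.38]
orientation: [0.299, 3.124, 0.002]
contact_force: [0.4, 0.8, -0.5]
grip_width: 0.0855
gripper_force: 0.0
```

```bash
python3 - <<'E'
from h import *
im,m,T=shot('wrist'); o=r.get_obs();print(o['tcp_pos'],yawof(o))
im2,m2,T2=shot('top'); im3,m3,T3=shot('scene')
find('blade',m2,T2,'top')
c=np.zeros((600,800,3),np.uint8); c[:300,:400]=cv2.resize(im,(400,300)); c[:300,400:]=cv2.resize(im3,(400,300)); c[300:,:400]=cv2.resize(im2[80:320,60:400],(400,300)); c[300:,400:]=cv2.resize(im[80:320,130:450],(400,300))
cv2.imwrite('pics/v23.png',c[...,::-1])
E
```

```text
[ 0.46565437 -0.03652589  0.37870031] -10.921614153017396
tip blade 0.92 [ 0.151 -0.326  0.002] [336 277]
tip blade 0.63 [ 0.448 -0.368  0.005] [346 189]
tip blade 0.45 [ 0.303 -0.594  0.002] [414 231]
```

View pics/v23.png

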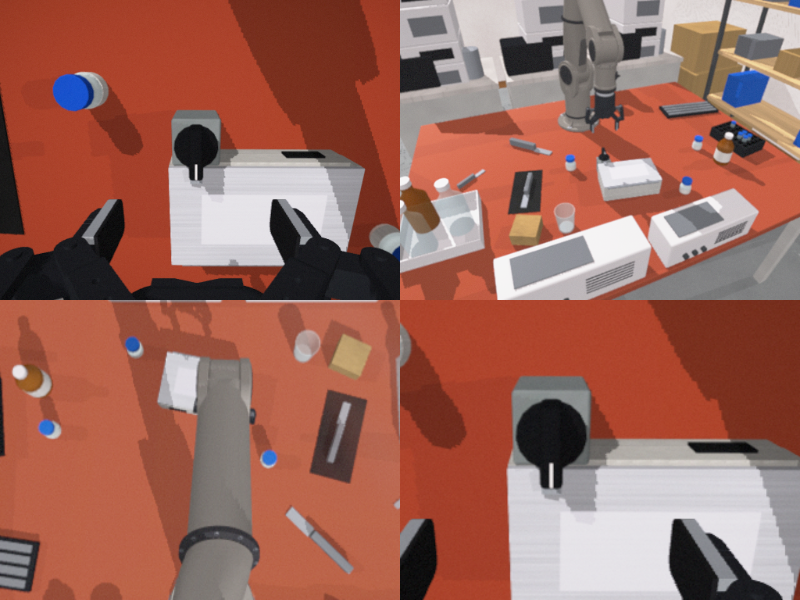

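The lid is shut, the knob wing is back along the case's x (latched), the pry tool is on its mat and the bystanders are standing where they were.

```bash
python3 -c "
from bench import r
print(r.hand_in())"
```

```text
the job is handed in; nothing more can be done
None
```

The job is done and handed in at about 61 s of the 210 s allowed: all four columns lie flat in their own cradles, the pry tool is back on its mat, the cover is shut, the knob is back at its latched position, and no jar, bottle, beaker or box was disturbed.

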